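Charge the charcoal stove and lock its air setting

ROBOT

A 7-joint arm with a two-finger parallel gripper is mounted at the origin on the work surface. World frame = base frame: x ahead of the robot, y to its left, z up, the work surface at z = 0. Lengths are in mm, angles in rad, forces in N, time in s.
With the tool pointing down it reaches from about 425 to 1025 mm from the base axis. Payload 9.4 kg.
Tool frame: the origin (TCP) lies midway between the tips of the shut fingers; the grasp point (between the pads) lies arm.grip_depth behind it (arm.grip_depth is the distance from the TCP to the grasp point, in mm); z points along the fingers, y is the line along which they close (so a half turn about z gives the same grasp; the last joint's range is limited). The gripper opens to 85 mm and grips with 20 to 120 N. Pads are 22 mm wide; open, the fingers measure 114 mm over their backs; the gripper's body (76 mm by 85 mm) begins 54 mm behind the grasp point. The pads swing forward as they close: fully open they stand 13 mm farther back than shut.
Start: joints at [1.242, 0.599, -0.003, 1.599, 0.002, 0.943, -0.08], TCP at [180.621, -702.14, 207.475] pointing down, gripper open.
Joint ranges: [-2.57, 2.57], [-0.35, 1.97], [-1.29, 1.29], [0.11, 2.56], [-1.05, 4.19], [0.11, 1.86], [-2.63, 2.63]. Speed limits (rad/s): [2.22, 2.22, 3.01, 3.01, 3.14, 3.14, 3.14].

INTERFACE

Orientations are given as a 3x3 rotation matrix whose columns are the frame's x, y, z axes.
In Python, from workcell import monitor, imaging, ticket, arm gives the robot as it stands.
- The arm moves only by the tool apply_moves, never from a script. Its argument "steps" is one flat list of numbers, 5 for each row, row after row: the finger opening in m, from 0 to 0.0854, then the shift along the world's x, y, z in m, then the turn about the world's z in degrees. A call has 1 to 5 rows; each row shifts and turns the commanded pose from where the row before left it; what a row does not reach is not made up. A row lasts 1/8 s, in which the tool goes at most 62.5 mm and 10.7 degrees, less where a joint would pass 70% of its speed; a pose out of reach is approached as far as the arm can. A call is refused whole if a number of a shift passes 0.0625 or a number of a turn 10.7, either way. A call with a gripper value outside its range is refused whole. The fingers move at their own pace and stop on an object; "grip_force" is the grip in N (left out, the last holds). Time passes only in rows, so rows that do not move let the fingers close. It gives the time, the measured TCP pose, the force, the opening and the grip force at its end, in the units of the state.
- monitor.read_state(): the state, without advancing time (a new reading comes with each control period).
- imaging.grab_frame(name): name is "side" or "top" or "wrist"; returns (picture, depth): 420x560x3 uint8, red, green, blue; 420x560 float32, mm along the optical axis (not along the pixel's ray), 0 where there is no reading.
- imaging.camera_model(name): a dict with "fovy" (degrees; the focal length in pixels is half the picture's height over the tangent of half this angle, whatever the lens; pixels are square), "cx", "cy" (the principal point, pixels), "distortion" ([k1, k2, p1, p2, k3] as OpenCV has them; the pictures are not rectified), "extrinsics" (4x4, takes a point from camera to world coordinates). Camera axes: x right, y down, z forward; pixel columns grow to the right and rows downward; lengths in mm; the calibration is good to about 2 mm. A picture is of the moment at which its call begins: read the wrist's pose just before it. camera_model takes no time and is no camera call; for the wrist camera it gives the pose at the moment of the call.
- ticket.close_job(): hands the job in; it is judged then, once.
The state is a dict: "time": time; "qpos": joint angles; "joint_velocities": joint speeds; "tau": joint torques, N m; "tool_pos": TCP position; "orientation": TCP orientation; "wrist_force": force on the tool from outside, world axes, zero at the start; "wrist_torque": the same for the moment, N m; "opening": finger opening in mm; "gripper_force": force on a finger pad.
Only numpy, scipy, OpenCV 4.12 (cv2) and the standard library are available. Lean on these libraries where they do the work, as an engineer would, in place of code of your own. Each camera call takes 0.05 s, during which the arm holds its last target. There are 200 camera calls.

TASK

Get the charcoal stove ready for roasting: pull its fuel drawer right out, pick every black charcoal brick from the sloped green bin and lay them all flat, in one layer, in the drawer, then push the drawer fully shut. After that turn the air regulator's knob until its white pointer is on the red mark, and then slide the clear guard with the orange tab all the way over the knob. The pale kindling block stays in the bin, and everything else on the table stays where it is.

Things in the scene. Friction and masses are not known exactly. Their poses are not given: they have to be found in the camera images.
- brick1: black charcoal brick, 80 x 42 x 42 mm, about 130 g; origin at its centre, x along its length. Between three and five bricks are present; an absent one has no pose. At the start they lie in the lanes of the bin, lengthwise up the slope (z square to the sloped floor)
- brick2: black charcoal brick, 80 x 42 x 42 mm, about 130 g; origin at its centre, x along its length. Between three and five bricks are present; an absent one has no pose. At the start they lie in the lanes of the bin, lengthwise up the slope (z square to the sloped floor)
- brick3: black charcoal brick, 80 x 42 x 42 mm, about 130 g; origin at its centre, x along its length. Between three and five bricks are present; an absent one has no pose. At the start they lie in the lanes of the bin, lengthwise up the slope (z square to the sloped floor)
- brick4: black charcoal brick, 80 x 42 x 42 mm, about 130 g; origin at its centre, x along its length. Between three and five bricks are present; an absent one has no pose. At the start they lie in the lanes of the bin, lengthwise up the slope (z square to the sloped floor)
- brick5: black charcoal brick, 80 x 42 x 42 mm, about 130 g; origin at its centre, x along its length. Between three and five bricks are present; an absent one has no pose. At the start they lie in the lanes of the bin, lengthwise up the slope (z square to the sloped floor)
- kindling: pale wooden kindling block with two darker stripes, 80 x 42 x 42 mm like the bricks, in the upper end of one lane of the bin; origin at its centre, x along its length; it must stay in the bin
- bin_floor (a point): middle of the sloped floor of the green bin, 34 mm above the table. Level frame: x points away from the robot, y left. Floor 222 mm long (x) by 290 mm wide (y), rising away from the robot at 0.2 rad; walls 22 mm and two lane dividers 20 mm high, these at y = +-49.5 mm; three 93 mm lanes. The bin may stand left or right of the regulator
- drawer_in (a point): centre of the fuel drawer's floor, 12 mm above the table; x points towards the stove, y left. Inside 190 mm (x) by 240 mm (y); rim 48 mm above this floor; the front panel (robot side) stands 62 mm above it. It moves with the drawer
- drawer_handle (a point): centre of the wooden handle bar in front of the drawer, 110 mm long along y, 14 x 14 mm in section, 66 mm above the table, 40 mm in front of the drawer's 10 mm thick, 290 mm wide dark front panel; axes as drawer_in; moves with the drawer. The bar's middle is free for a grasp from above
- drawer (a joint): fuel drawer: 0 = fully shut, grows as it is pulled out towards the robot, m (0 to 0.218); starts between 0 and 0.025; right out is 0.2 and more; slides with about 3 N of friction
- stove_mouth (a point): middle of the clay-coloured stove's front face, 60 mm above the table; x points into the stove. The stove is 300 mm wide and 110 mm high (grate bars on it to 120 mm), reaching 230 mm back from here; its opening clears the drawer walls and one layer of bricks. Fixed
- knob (a joint): air regulator knob, rad, 0 to 2.6, grows clockwise seen from above; starts between 0 and 0.3; stays where it is left (0.06 N m of friction)
- knob_grip (a point): middle of the knob's grip bar, on the knob's axis, about 85 mm above the table. The black bar is 54 mm long, 14 mm thick and 30 mm tall (top at 100 mm), along this point's x, which points to the pointer end
- pointer (a point): tip of the knob's white pointer, 33 mm from the knob's axis
- mark (a point): red mark on the white dial, at the same 33 mm radius from the knob's axis: the knob is set when pointer and mark coincide. Always 1.0 to 1.6 rad clockwise from the knob's zero; fixed
- guard_tab (a point): top centre of the orange tab on the clear sliding guard, 140 mm above the table; tab 14 mm thick (x), 56 mm wide (y), 30 mm tall above the guard's roof (roof 90 x 104 mm, top at 110 mm). The guard slides along this point's x, away from the robot, on the grey regulator box (290 x 120 mm, 55 mm high); x points away from the robot towards the knob
- guard (a joint): guard position, m: 0 = clear of the knob, 0.14 = against its stop, right over the knob; about 2 N of friction; starts between 0 and 0.02
- jar: bystander: amber jar, 72 mm wide, 110 mm tall, behind the regulator; origin under its centre
- mug: bystander: white mug, 80 mm wide, 90 mm tall, behind the regulator; origin under its centre
- can: bystander: can 76 mm wide, 120 mm tall, at the right edge; origin under its centre
- brush: bystander: brush lying beyond the can at the right edge; origin under its middle, x along it
- spoon: bystander: spoon lying at the left edge; origin under its middle, x along it
There are look-alikes about, which are no part of the job. Leave any blue, pink or purple look-alike of the brick4 alone.

How it is judged:
By the outcome, as a careful person would: the job done as asked, in the order asked, and still so for the second after the job is handed in, with the robot touching nothing.
Of brick1, brick2, brick3, brick4, brick5 only 3 to 5 are there at a start; the rules pass over those that are not, and their reading is None.
At some moment in a run one of brick1, brick2, brick3, brick4, brick5 may be knocked a few centimetres aside while the robot is not near it.
Once in a run the grip may slacken for a moment while it holds something.
It also fails if it takes over 210 s, if anything falls off the work surface, if the arm or the gripper's body presses on something with over 40 N, if the wrist force passes 120 N, or if a joint passes its speed limit or range.

## Working session

There is one attempt and no reset: what is moved stays moved. The work goes in short steps, Python scripts to look and compute and a tool call to move; the robot and the scene stay as the last step left them, time stands still between calls to the robot, and variables do not carry over. Pictures are saved under pics/ and viewed, at most 14 in all, crops included, and the job is handed in when it is done.

Besides the shell and the picture viewer there is one more tool, called as name(argument=value, ...) on one line, values as JSON. apply_moves: Moves the arm, as the interface text tells. Its arguments: {"type":"object","properties":{"steps":{"type":"array","items":{"type":"number"}},"grip_force":{"type":"number"}},"required":["steps"]}

```bash
ls; mkdir -p pics
cat > h.py <<'E'
import numpy as np, cv2
from workcell import monitor, imaging, ticket, arm
def cam(n):
    m=imaging.camera_model(n); f=210/np.tan(np.radians(m["fovy"])/2)
    return np.array([[f,0,m["cx"]],[0,f,m["cy"]],[0,0,1]]),np.array(m["distortion"],float),np.array(m["extrinsics"])
def grab(n,fn=None):
    K=cam(n); im,d=imaging.grab_frame(n)
    if fn: cv2.imwrite("pics/"+fn,im[:,:,::-1])
    return im,d,K
def ray(K,uv):
    k,D,E=K; p=cv2.undistortPoints(np.array(uv,float).reshape(-1,1,2),k,D)[:,0]
    r=np.c_[p,np.ones(len(p))]@E[:3,:3].T
    return E[:3,3],r
def plane(K,uv,z):
    o,r=ray(K,uv); return o+r*((z-o[2])/r[:,2])[:,None]
def deep(K,uv,d):
    o,r=ray(K,uv); uv=np.array(uv).reshape(-1,2).astype(int); return o+r*d[uv[:,1],uv[:,0]][:,None]
def cloud(K,d):
    v,u=np.mgrid[:420,:560]; uv=np.c_[u.ravel(),v.ravel()]
    o,r=ray(K,uv); P=o+r*d.ravel()[:,None]; P[d.ravel()==0]=np.nan
    return P.reshape(420,560,3)
E
python3 - <<'E'
from h import *
print(arm.grip_depth, monitor.read_state())
for n in("top","side","wrist"):
    im,d,K=grab(n,n+"0.png"); print(n,K[2].round(2).tolist(),K[0][0,0]); np.savez(n+"0.npz",im=im,d=d)
E
```

```text
pics
18.700000000000003 {'time': 0.0, 'qpos': array([ 1.24231229,  0.60012593, -0.00255631,  1.60011525,  0.00178378,
        0.94287609, -0.07981645]), 'joint_velocities': array([-2.06759868e-03, -3.22680101e-04,  4.57236302e-05, -4.95660637e-05,
       -1.96997395e-03,  2.61081159e-04, -1.12561268e-03]), 'tau': array([ 3.98747134e-04, -7.76472545e+01,  1.56506829e+00, -2.58014292e+01,
        1.23371102e-02,  8.91079602e-03, -3.76186208e-06]), 'tool_pos': array([ 180.49243698, -701.66474126,  206.62141528]), 'orientation': array([[ 9.68458689e-01,  2.49173683e-01, -4.94029191e-04],
       [ 2.49174144e-01, -9.68457625e-01,  1.43994757e-03],
       [-1.19649299e-04, -1.51762903e-03, -9.99998841e-01]]), 'wrist_force': array([ 0.38596383, -0.50800691,  0.79980134]), 'wrist_torque': array([-0.02458819,  0.00667928, -0.00658013]), 'gripper_force': 0.0, 'opening': 85.27408103644292}
top [[0.02, -0.99, 0.15, 340.3], [-1.0, -0.02, 0.0, 14.42], [0.0, -0.15, -0.99, 1898.15], [0.0, 0.0, 0.0, 1.0]] 540.9276516959071
side [[-0.71, -0.34, 0.62, -542.78], [-0.7, 0.37, -0.61, 1109.42], [-0.02, -0.87, -0.5, 1007.01], [0.0, 0.0, 0.0, 1.0]] 485.9368878686234
wrist [[0.25, -0.93, -0.28, 252.72], [-0.97, -0.24, -0.07, -684.31], [-0.0, 0.29, -0.96, 373.31], [0.0, 0.0, 0.0, 1.0]] 348.20701220430965
```

View pics/top0.png

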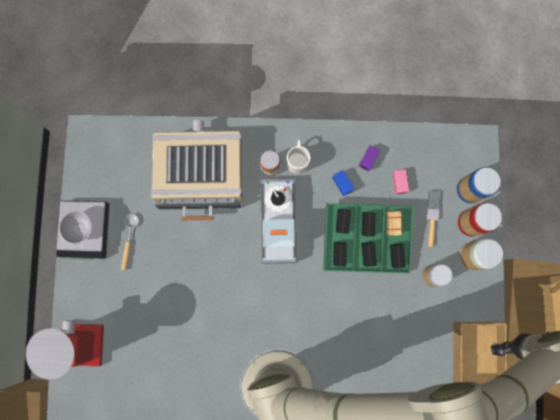

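View pics/side0.png

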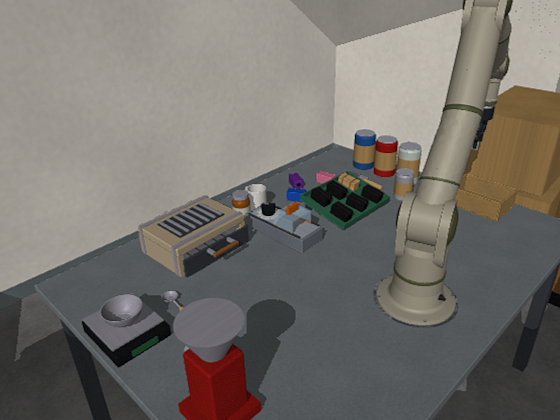

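The top view shows the stove at (197,165) with its handle at (198,216), the regulator at (278,220) with its knob at (277,198), and the bin at (368,238).

Brick candidates:
- **Black, in the bin lanes:** (343,221), (340,253), (369,224), (368,254) and (398,256). These are the five bricks.
- **Kindling:** (394,223). Not a brick.
- **Look-alikes:** blue (343,182), purple (369,157) and pink (400,180). Leave alone.

The side view agrees.

```bash
cat > m1.py <<'E'
from h import *
z=np.load("top0.npz"); im,d=z["im"],z["d"]; K=cam("top"); P=cloud(K,d)
c=im[130:285,235:425]; cv2.imwrite("pics/crop0.png",cv2.resize(c[:,:,::-1],None,fx=4,fy=3.8,interpolation=cv2.INTER_CUBIC)[:598,:798])
hsv=cv2.cvtColor(im,cv2.COLOR_RGB2HSV)
def blobs(name,mask,roi,amin):
    m=np.zeros(mask.shape,np.uint8); x0,y0,x1,y1=roi; m[y0:y1,x0:x1]=mask[y0:y1,x0:x1]
    n,l,s,ce=cv2.connectedComponentsWithStats(m)
    for i in range(1,n):
        if s[i,4]<amin: continue
        p=P[l==i]; r=cv2.minAreaRect(p[:,:2].astype(np.float32))
        print(name,s[i,4],ce[i].round(1),"med",np.nanmedian(p,0).round(1),"zrange",np.nanpercentile(p[:,2],[5,95]).round(),"rect",np.round(r[0],1),np.round(r[1],1),round(r[2],1))
V=hsv[...,2];S=hsv[...,1];H=hsv[...,0]
blobs("brick",V<45,(320,200,415,275),60)
blobs("green",(H>45)&(H<90)&(S>100)&(V>40),(315,195,420,280),200)
blobs("orange",(H>5)&(H<20)&(S>150),(260,220,297,250),10)
blobs("handle",(H>5)&(H<20)&(S>80),(175,211,220,226),10)
blobs("red",((H<6)|(H>172))&(S>120),(262,180,295,215),2)
blobs("knobblack",V<50,(262,180,295,215),10)
E
python3 m1.py
```

```text
green 1468 [363.8 237.4] med [ 513.5 -276.3   34.6] zrange [13. 58.] rect [ 550.7 -292.7] [267.4 167.3] 53.3
orange 45 [278. 232.] med [516.4   8.1 138.4] zrange [133. 144.] rect [516.7   8. ] [ 7.7 45.9] 1.5
handle 99 [197.2 217.8] med [565.  281.3  70.8] zrange [64. 79.] rect [566.2 285.2] [ 12.1 104.2] 1.5
knobblack 19 [281.1 196.3] med [6.443e+02 4.000e-01 7.280e+01] zrange [ 64. 104.] rect [643.8  -0.8] [30.5 11.3] 10.7
```

View pics/crop0.png

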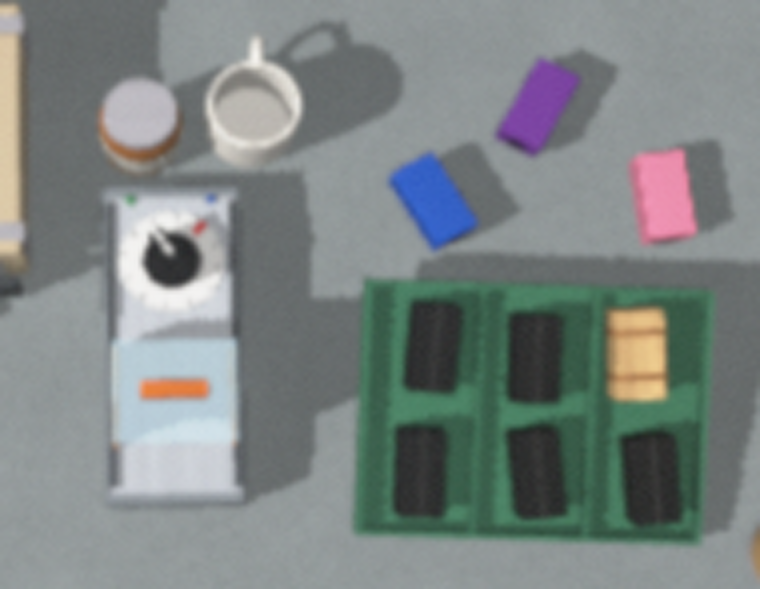

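The crop shows five black bricks in the bin, at (433,345), (418,470), (535,355), (537,470) and (652,478), and the kindling at (637,355). The knob pointer is at (152,236) and the red mark at (200,228). The drawer comes first, so I'm moving to the handle.

apply_moves(steps=[0.085,0.036,0.038,0.03,3.8,0.085,0.036,0.038,0.03,3.8,0.085,0.038,0.04,0,3.8,0.085,0.038,0.04,0,3.8,0.085,0.038,0.04,0,3.8])

```text
time: 0.78
tool_pos: [367.6, -504.7, 267.5]
orientation: [[0.833, 0.553, -0.0], [0.553, -0.833, -0.0], [-0.0, 0.0, -1.0]]
wrist_force: [0.5, 1.0, 0.1]
opening: 84.9
gripper_force: 0.0
```

apply_moves(steps=[0.085,0.038,0.04,0,3.8,0.085,0.038,0.04,0,3.8,0.085,0.038,0.04,0,3.8,0.085,0.038,0.04,0,3.8,0.085,0.038,0.04,0,3.8])

```text
time: 1.4
tool_pos: [557.5, -304.8, 267.4]
orientation: [[0.608, 0.794, -0.0], [0.794, -0.608, -0.0], [-0.0, -0.0, -1.0]]
wrist_force: [0.2, -1.1, -0.3]
opening: 85.1
gripper_force: 0.0
```

apply_moves(steps=[0.085,0,0.058,0,3.8,0.085,0,0.058,0,3.8,0.085,0,0.058,0,3.8,0.085,0,0.058,0,3.8,0.085,0,0.058,0,3.8])

```text
time: 2.02
tool_pos: [556.3, -14.4, 267.5]
orientation: [[0.317, 0.949, 0.0], [0.949, -0.317, -0.0], [-0.0, 0.0, -1.0]]
wrist_force: [0.9, -0.1, -0.8]
opening: 85.0
gripper_force: 0.0
```

apply_moves(steps=[0.085,0,0.058,0,3.8,0.085,0,0.058,0,3.8,0.085,0,0.058,0,3.8,0.085,0,0.058,0,3.8,0.085,0,0.04,0,3.4])

```text
time: 2.65
tool_pos: [556.0, 258.8, 267.4]
orientation: [[-0.005, 1.0, -0.0], [1.0, 0.005, 0.001], [0.001, -0.0, -1.0]]
wrist_force: [0.5, 0.5, -0.3]
opening: 85.2
gripper_force: 0.0
```

```bash
cat > look.py <<'E'
from h import *
import sys
s=monitor.read_state(); print("t",round(s["time"],2),s["tool_pos"].round(1),"yaw",np.degrees(np.arctan2(s["orientation"][1,0],s["orientation"][0,0])).round(2),"open",round(s["opening"],1),"F",s["wrist_force"].round(1),s["orientation"][:,2].round(3))
n=sys.argv[1]
if n!="none":
    im,d,K=grab(n,sys.argv[2]+".png"); np.savez(sys.argv[2]+".npz",im=im,d=d,k=K[0],D=K[1],E=K[2])
E
python3 look.py wrist w1
python3 - <<'E'
from h import *
z=np.load("w1.npz"); im,d=z["im"],z["d"]; P=cloud((z["k"],z["D"],z["E"]),d)
hsv=cv2.cvtColor(im,cv2.COLOR_RGB2HSV)
H,S,V=[hsv[...,i] for i in range(3)]
m=((H>3)&(H<22)&(S>80)&(P[...,2]>55)&(P[...,2]<85)&(P[...,0]<600)).astype(np.uint8)
n,l,s,c=cv2.connectedComponentsWithStats(m)
for i in range(1,n):
    if s[i,4]>100: p=P[l==i]; print(s[i],c[i],np.percentile(p,[2,50,98],axis=0).round(1).tolist(),cv2.minAreaRect(p[:,:2].astype(np.float32)))
E
```

```text
t 2.65 [556.  258.8 267.4] yaw 90.26 open 85.2 F [ 0.5  0.5 -0.3] [-0.     0.001 -1.   ]
[ 279   99   15  107 1278] [286.30046948 151.00078247] [[559.5, 236.0, 70.3], [566.3, 290.9, 72.7], [573.1, 338.8, 74.5]] ((566.5880737304688, 286.51080322265625), (13.074325561523438, 108.71461486816406), 2.2603085041046143)
```

View pics/w1.png

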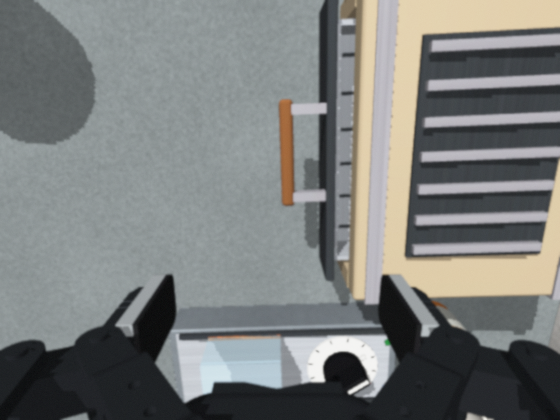

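The wrist view shows the handle at (287,152). It measures (566.5, 287) with a 2.3° skew, at the expected height and length. Grasping it now.

apply_moves(steps=[0.034,0.0105,0.028,0,2,0.034,0,0,-0.05,0,0.034,0,0,-0.05,0,0.034,0,0,-0.04,0,0.034,0,0,0,0])

```text
time: 3.32
tool_pos: [565.5, 282.4, 124.7]
orientation: [[-0.035, 0.999, -0.005], [0.999, 0.035, -0.003], [-0.003, -0.005, -1.0]]
wrist_force: [1.5, -0.6, 0.7]
opening: 33.9
gripper_force: 0.0
```

apply_moves(steps=[0.034,0,0,-0.04,0,0.034,0,0,-0.035,0,0.034,0,0,0,0,0,0,0,0,0,0,0,0,0,0], grip_force=60)

```text
time: 3.95
tool_pos: [568.2, 284.4, 54.6]
orientation: [[-0.035, 0.999, 0.003], [0.999, 0.035, 0.001], [0.001, 0.003, -1.0]]
wrist_force: [0.3, 0.4, -0.1]
opening: 0.3
gripper_force: 0.0
```

```bash
python3 look.py wrist w2
python3 - <<'E'
from h import *
z=np.load("w2.npz"); im,d=z["im"],z["d"]; P=cloud((z["k"],z["D"],z["E"]),d)
hsv=cv2.cvtColor(im,cv2.COLOR_RGB2HSV)
H,S,V=[hsv[...,i] for i in range(3)]
m=((H>3)&(H<22)&(S>80)&(P[...,0]<600)).astype(np.uint8)
n,l,s,c=cv2.connectedComponentsWithStats(m)
for i in range(1,n):
    if s[i,4]>100: p=P[l==i]; print(s[i],c[i],np.percentile(p,[2,50,98],axis=0).round(1).tolist())
E
```

```text
t 3.95 [568.2 284.4  54.6] yaw 92.01 open 0.3 F [ 0.3  0.4 -0.1] [ 0.003  0.001 -1.   ]
[ 256  148   31  123 3218] [271.34400249 205.37942822] [[558.9, 291.2, 69.9], [565.2, 316.3, 72.7], [571.9, 340.1, 74.3]]
[271 308  13  55 203] [276.71428571 345.95073892] [[566.9, 233.5, 72.1], [568.9, 276.0, 115.8], [572.5, 290.3, 124.8]]
```

View pics/w2.png

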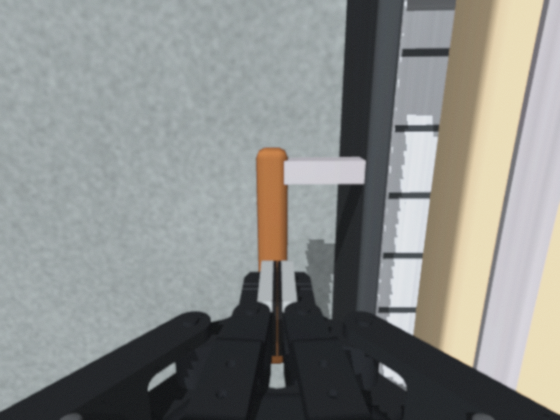

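Run:
```python
from h import *
z=np.load("w2.npz"); im,d=z["im"],z["d"]; K=(z["k"],z["D"],z["E"])
uv=[(271,250),(264,264),(264,275),(264,290),(277,275),(288,275),(277,310),(277,330),(277,350),(276,358),(264,300)]
for q,p,dd in zip(uv,deep(K,uv,d),[d[v,u] for u,v in uv]): print(q,im[q[1],q[0]],p.round(1))
print(z["E"].round(3).tolist(),cam("wrist")[2].round(3).tolist()); print(monitor.read_state())
```

```text
(271, 250) [178 115  67] [565.7 295.1  72.8]
(264, 264) [173 179 181] [562.9 295.   87.7]
(264, 275) [173 179 181] [563.2 294.6  97. ]
(264, 290) [173 178 180] [563.6 294.3 108.3]
(277, 275) [41 35 33] [568.3 294.8  97.1]
(288, 275) [174 180 182] [572.6 295.3  97.7]
(277, 310) [66 52 43] [568.4 290.9 115.8]
(277, 330) [57 43 33] [568.7 283.  115.7]
(277, 350) [77 56 41] [568.9 275.3 116.5]
(276, 358) [112  72  43] [569.9 237.2  73.8]
(264, 300) [177 182 185] [563.8 294.5 115.4]
[[0.999, 0.032, 0.013, 565.668], [0.035, -0.957, -0.289, 357.334], [0.003, 0.289, -0.957, 221.316], [0.0, 0.0, 0.0, 1.0]] [[0.999, 0.032, 0.013, 565.554], [0.035, -0.957, -0.289, 357.22], [0.003, 0.289, -0.957, 221.015], [0.0, 0.0, 0.0, 1.0]]
{'time': 4.0, 'qpos': array([-0.30034537,  0.7092161 , -0.38854221,  1.91092684,  0.44951294,
        0.60478078, -0.94366607]), 'joint_velocities': array([-0.00070781,  0.00769443,  0.00630131,  0.00660429,  0.00181625,
       -0.00562394, -0.00264408]), 'tau': array([-5.52385056e-02, -7.45973468e+01, -5.74140117e+00, -1.64632273e+01,
       -1.21705300e-03,  9.11508396e-03,  1.00250068e-02]), 'tool_pos': array([568.07120398, 284.27604328,  54.30918836]), 'orientation': array([[-0.0350253 ,  0.99938371,  0.00232932],
       [ 0.99938584,  0.03502267,  0.00116117],
       [ 0.00107888,  0.00236856, -0.99999661]]), 'wrist_force': array([-0.70171796, -0.06483824, -0.87658368]), 'wrist_torque': array([ 0.00819015, -0.01660227,  0.01117961]), 'gripper_force': 0.0, 'opening': -0.07029475440526832}
```

Run:
```python
from h import *
im,d,K=grab("side"); k,D,E=K
Ei=np.linalg.inv(E)
for p in [(568,284,54.5),(568,284,86),(566,284,73),(566,340,66),(566,232,66)]:
    q=cv2.projectPoints(np.array([p],float),cv2.Rodrigues(Ei[:3,:3])[0],Ei[:3,3],k,D)[0].ravel(); print(p,q.round(1))
    c=q
c=im[190:270,170:280]; cv2.imwrite("pics/s2.png",cv2.resize(c[:,:,::-1],None,fx=7,fy=7,interpolation=cv2.INTER_CUBIC))
```

```text
(568, 284, 54.5) [226.6 250.6]
(568, 284, 86) [225.9 242.9]
(566, 284, 73) [226.5 246.3]
(566, 340, 66) [213.8 255. ]
(566, 232, 66) [238.3 241.8]
```

View pics/s2.png

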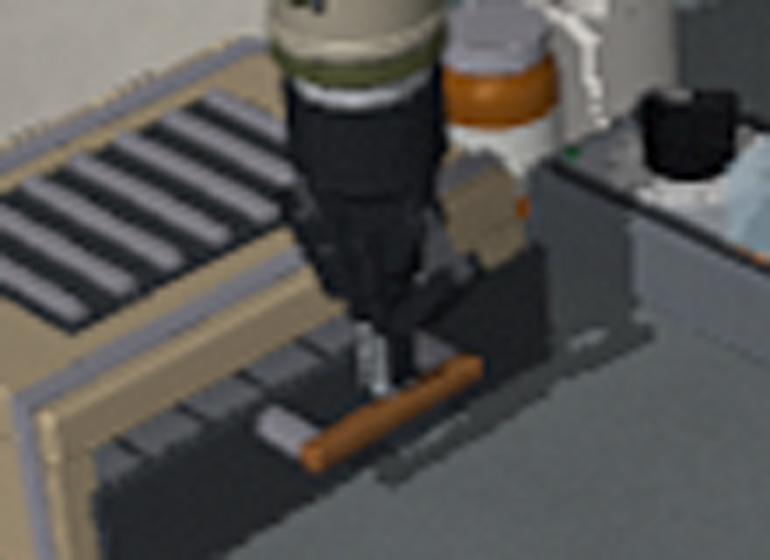

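The side view shows the fingertips ending at the bar's top, around crop pixel (378,393). They closed about 30 mm above where the reported TCP says. A further 28 mm down is safe under either reading, so I'll reopen, go lower and close again.

apply_moves(steps=[0.034,0,0,0,0,0.034,0,0,0,0,0.034,-0.002,0.001,-0.014,0,0.034,0,0,-0.014,0,0.034,0,0,0,0])

```text
time: 4.68
tool_pos: [564.0, 284.4, 22.6]
orientation: [[-0.036, 0.999, -0.003], [0.999, 0.036, -0.002], [-0.002, -0.003, -1.0]]
wrist_force: [0.4, 0.1, 0.0]
opening: 34.0
gripper_force: 0.0
```

apply_moves(steps=[0.0,0,0,0,0,0.0,0,0,0,0,0.0,0,0,0,0,0.0,0,0,0,0])

```text
time: 5.18
tool_pos: [565.3, 285.0, 24.5]
orientation: [[-0.035, 0.999, 0.0], [0.999, 0.035, 0.0], [0.0, 0.0, -1.0]]
wrist_force: [1.9, 0.2, -5.3]
opening: 12.3
gripper_force: 58.9
```

Gripped: opening 12.3 mm at 59 N. Pulling the drawer out.

apply_moves(steps=[0,-0.02,-0.0008,0,0,0,-0.04,-0.0015,0,0,0,-0.04,-0.0015,0,0,0,-0.04,-0.0015,0,0,0,-0.04,-0.0015,0,0])

```text
time: 5.8
tool_pos: [385.2, 277.9, 24.5]
orientation: [[-0.034, 0.999, 0.001], [0.999, 0.034, 0.001], [0.001, 0.001, -1.0]]
wrist_force: [5.9, 3.9, -25.1]
opening: 12.5
gripper_force: 58.4
```

apply_moves(steps=[0,-0.01,-0.0004,0,0,0,0,0,0,0,0,0,0,0,0])

```text
time: 6.18
tool_pos: [375.8, 277.5, 24.4]
orientation: [[-0.035, 0.999, -0.0], [0.999, 0.035, -0.0], [-0.0, -0.0, -1.0]]
wrist_force: [-2.6, -1.1, -6.4]
opening: 13.1
gripper_force: 60.8
```

apply_moves(steps=[0,-0.006,-0.0002,0,0,0,0,0,0,0])

```text
time: 6.42
tool_pos: [369.8, 277.3, 24.4]
orientation: [[-0.034, 0.999, 0.001], [0.999, 0.034, -0.0], [-0.0, 0.001, -1.0]]
wrist_force: [2.1, -0.6, -10.5]
opening: 12.7
gripper_force: 60.3
```

```bash
python3 look.py wrist w3
```

```text
t 6.42 [369.8 277.3  24.4] yaw 91.97 open 12.7 F [  2.1  -0.6 -10.5] [ 0.001 -0.    -1.   ]
```

View pics/w3.png

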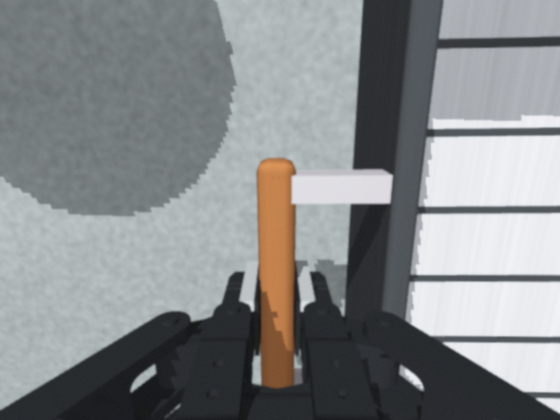

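The wrist view shows the bar at (275,270), held squarely between the pads. It has moved 196 mm so far, and I'll pull on until it stops.

apply_moves(steps=[0,-0.005,-0.0002,0,0,0,0,0,0,0])

```text
time: 6.72
tool_pos: [363.6, 277.0, 24.5]
orientation: [[-0.036, 0.999, -0.0], [0.999, 0.036, -0.001], [-0.001, -0.0, -1.0]]
wrist_force: [1.0, -1.7, -9.2]
opening: 12.7
gripper_force: 60.3
```

apply_moves(steps=[0,-0.005,-0.0002,0,0,0,0,0,0,0])

```text
time: 6.98
tool_pos: [362.2, 277.0, 24.5]
orientation: [[-0.033, 0.999, 0.004], [0.999, 0.033, 0.0], [0.0, 0.004, -1.0]]
wrist_force: [16.2, -4.2, -17.8]
opening: 12.8
gripper_force: 60.1
```

apply_moves(steps=[0,-0.003,-0.0001,0,0,0,0,0,0,0])

```text
time: 7.22
tool_pos: [362.2, 277.1, 24.5]
orientation: [[-0.03, 1.0, 0.007], [1.0, 0.03, 0.001], [0.001, 0.007, -1.0]]
wrist_force: [28.6, -4.9, -25.9]
opening: 12.9
gripper_force: 59.6
```

The stop is reached: the force rose to 29 N after 203 mm, so the drawer is right out. Releasing and moving over the bin.

apply_moves(steps=[0.034,0.006,0,0,0,0.034,0,0,0,0,0.034,0,0,0.03,0,0.034,0,0,0.06,0,0.06,0,0,0.06,0])

```text
time: 7.85
tool_pos: [360.6, 277.1, 176.2]
orientation: [[-0.037, 0.999, -0.001], [0.999, 0.037, -0.0], [-0.0, -0.001, -1.0]]
wrist_force: [2.1, 0.1, -0.0]
opening: 50.8
gripper_force: 0.0
```

apply_moves(steps=[0.06,0.045,-0.01,0.03,-6.6,0.06,0.045,-0.01,0.03,-6.6,0.06,0.045,-0.01,0.03,-6.6,0.06,0.045,-0.01,0,-6.6,0.06,0,-0.053,0,-6.6])

```text
time: 8.48
tool_pos: [544.0, 186.4, 264.5]
orientation: [[0.515, 0.857, 0.002], [0.857, -0.515, 0.003], [0.003, -0.0, -1.0]]
wrist_force: [0.1, -1.0, -0.4]
opening: 60.1
gripper_force: 0.0
```

apply_moves(steps=[0.06,0,-0.053,0,-6.6,0.06,0,-0.053,0,-6.6,0.06,0,-0.053,0,-6.6,0.06,0,-0.053,0,-6.6,0.06,0,-0.053,0,-6.6])

```text
time: 9.1
tool_pos: [541.4, -81.6, 264.7]
orientation: [[0.9, 0.437, 0.0], [0.437, -0.9, 0.0], [0.001, -0.0, -1.0]]
wrist_force: [0.8, 0.4, -0.7]
opening: 60.0
gripper_force: 0.0
```

apply_moves(steps=[0.06,0,-0.053,0,-6.6,0.06,0,-0.053,0,-6.6,0.06,0,-0.053,0,-6.6,0.06,0,-0.053,0,-6.2,0.06,0,0,0,0])

```text
time: 9.72
tool_pos: [540.8, -296.6, 264.2]
orientation: [[1.0, -0.006, -0.001], [-0.006, -1.0, -0.001], [-0.001, 0.001, -1.0]]
wrist_force: [0.6, 0.6, -0.5]
opening: 60.3
gripper_force: 0.0
```

```bash
python3 look.py wrist w4; python3 look.py top t4
cat > bin.py <<'E'
from h import *
import sys
z=np.load(sys.argv[1]+".npz"); im,d=z["im"],z["d"]; K=(z["k"],z["D"],z["E"]); P=cloud(K,d)
hsv=cv2.cvtColor(im,cv2.COLOR_RGB2HSV); H,S,V=[hsv[...,i] for i in range(3)]
X,Y,Z=P[...,0],P[...,1],P[...,2]
g=(H>45)&(H<90)&(S>80)&(X>350)&(X<680)&(Y<-100)&(Y>-480)&(Z>0)&(Z<90)
r=cv2.minAreaRect(P[g][:,:2].astype(np.float32)); print("bin rect",r)
m=((S<90)&(V<75)&(X>380)&(X<640)&(Y<-130)&(Y>-450)&(Z>25)&(Z<130)).astype(np.uint8)
m=cv2.morphologyEx(m,cv2.MORPH_OPEN,np.ones((3,3)))
n,l,s,c=cv2.connectedComponentsWithStats(m)
for i in range(1,n):
    if s[i,4]>150:
        p=P[l==i]; p=p[np.isfinite(p).all(1)]
        # upper face: fit plane z=a x+b y+c to the top, robustly
        A=np.c_[p[:,0],p[:,1],np.ones(len(p))]; k=np.ones(len(p),bool)
        zz=p[:,2]+0; w=zz-0.2*p[:,0]; k=w>np.percentile(w,95)-8
        t=p[k]; co=np.linalg.lstsq(A[k],t[:,2],rcond=None)[0]
        rr=cv2.minAreaRect(t[:,:2].astype(np.float32))
        print(s[i,4],c[i].round(),"top",np.round(rr[0],1),np.round(rr[1],1),round(rr[2],1),"z",t[:,2].mean().round(1),"slope",co[:2].round(3))
E
python3 bin.py w4; echo; python3 bin.py t4
```

```text
t 9.72 [ 540.8 -296.6  264.2] yaw -0.33 open 60.3 F [ 0.6  0.6 -0.5] [-0.001 -0.001 -1.   ]
t 9.78 [ 541.4 -293.7  264.1] yaw -0.08 open 59.9 F [-0.5  0.1 -0.1] [-0.001  0.    -1.   ]
bin rect ((513.4551391601562, -302.3673095703125), (300.5970764160156, 231.0702362060547), 89.65141296386719)
3649 [193. 155.] top [ 565.8 -212.8] [41.2 77.6] 86.0 z 87.2 slope [0.198 0.016]
3263 [279. 163.] top [ 557.4 -299.9] [78. 40.] 0.2 z 85.9 slope [ 0.197 -0.002]
2494 [283. 246.] top [ 456.4 -304.8] [79.6 40.8] 7.6 z 65.2 slope [0.189 0.001]
2352 [199. 242.] top [ 456.2 -205.1] [41.2 77.4] 90.0 z 66.0 slope [0.182 0.026]
2336 [369. 243.] top [ 454.1 -403.3] [77.3 41.6] 6.8 z 66.1 slope [ 0.18  -0.021]

bin rect ((513.0863647460938, -241.89462280273438), (179.2664794921875, 224.9918212890625), 89.93968200683594)
317 [343. 221.] top [ 564.6 -212.2] [41.3 75.5] 85.3 z 89.2 slope [0.21  0.018]
157 [368. 229.] top [ 539.3 -298.1] [40.8 38.7] 1.7 z 83.2 slope [0.183 0.017]
305 [340. 253.] top [ 453.7 -204.1] [74.1 40.8] 1.9 z 67.9 slope [ 0.202 -0.042]
```

View pics/w4.png

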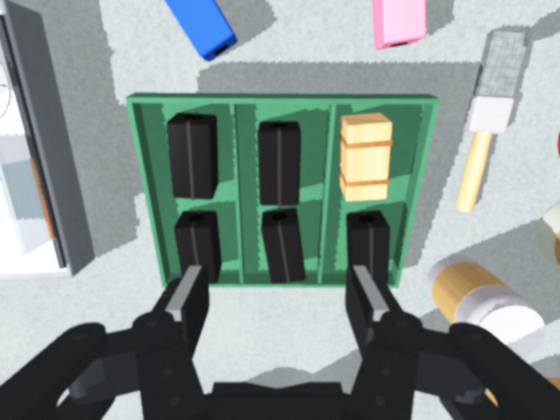

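The wrist view shows bricks at (193,155), (279,163), (199,242), (283,246) and (369,243), with the kindling at (366,157). The heights fit the slope. Next I'm checking the real fingertip height against the reported TCP.

Run:
```python
from h import *
for f,tcp in(("w4",264.2),("w3",24.4),("w2",54.6),("w1",267.4)):
    z=np.load(f+".npz"); im,d=z["im"],z["d"]; K=(z["k"],z["D"],z["E"]); P=cloud(K,d)
    Q=(P-z["E"][:3,3])@z["E"][:3,:3]  # camera frame
    E=z["E"]; zc=P[...,2]-E[2,3]
    m=(d>0)&(d<200)&(np.arange(420)[:,None]>200)
    k=zc[m]; i=np.argsort(k)[:60]; vv,uu=np.where(m)
    print(f,"tip below cam",np.percentile(k,[0,.5,2]).round(1),"-> tip-TCP",(E[2,3]-tcp+np.percentile(k,[0,.5,2])).round(1),"px",uu[i].mean(),vv[i].mean())
```

```text
w4 tip below cam [-138.  -133.3 -126.9] -> tip-TCP [28.6 33.3 39.7] px 278.78333333333336 285.15
w3 tip below cam [-192.8 -191.7 -191.2] -> tip-TCP [-26.1 -25.  -24.5] px 130.26666666666668 204.01666666666668
w2 tip below cam [-193.  -175.6 -158.5] -> tip-TCP [-26.3  -8.9   8.2] px 343.1666666666667 215.5
w1 tip below cam [-130.6 -126.5 -121.5] -> tip-TCP [36.1 40.2 45.1] px 276.8833333333333 293.6
```

```bash
python3 look.py none
cat > drw.py <<'E'
from h import *
import sys
z=np.load(sys.argv[1]+".npz"); im,d=z["im"],z["d"]; K=(z["k"],z["D"],z["E"]); P=cloud(K,d)
X,Y,Z=P[...,0],P[...,1],P[...,2]
o=np.array([363.5,279]); a=np.radians(2.2); R=np.array([[np.cos(a),-np.sin(a)],[np.sin(a),np.cos(a)]])
L=(P[...,:2]-o)@R
# profile of height along x (|y|<60) and along y
for lo in range(0,300,10):
    k=(L[...,0]>lo)&(L[...,0]<lo+10)&(abs(L[...,1])<80); 
    if k.sum(): print("x",lo,np.median(Z[k]).round(),end="; ")
print()
for lo in range(-160,160,8):
    k=(L[...,1]>lo)&(L[...,1]<lo+8)&(L[...,0]>70)&(L[...,0]<220)
    if k.sum(): print("y",lo,np.median(Z[k]).round(),end="; ")
E
python3 drw.py t4
python3 - <<'E'
import cv2
i=cv2.imread("pics/t4.png")[190:290,140:290]; cv2.imwrite("pics/t4c.png",cv2.resize(i,None,fx=5,fy=5,interpolation=cv2.INTER_CUBIC))
E
```

```text
t 9.82 [ 541.9 -292.   264.2] yaw 0.08 open 60.3 F [-0.3  0.7 -0.2] [-0.     0.001 -1.   ]
x 0 63.0; x 10 -0.0; x 20 0.0; x 30 2.0; x 40 73.0; x 50 54.0; x 60 11.0; x 70 11.0; x 80 11.0; x 90 11.0; x 100 12.0; x 110 11.0; x 120 11.0; x 130 11.0; x 140 11.0; x 150 11.0; x 160 11.0; x 170 10.0; x 180 11.0; x 190 12.0; x 200 12.0; x 210 12.0; x 220 11.0; x 230 11.0; x 240 31.0; x 250 6.0; x 260 3.0; x 270 102.0; x 280 111.0; x 290 110.0; 
y -160 -0.0; y -152 -0.0; y -144 -2.0; y -136 -2.0; y -128 47.0; y -120 11.0; y -112 11.0; y -104 11.0; y -96 12.0; y -88 12.0; y -80 11.0; y -72 11.0; y -64 11.0; y -56 11.0; y -48 12.0; y -40 12.0; y -32 11.0; y -24 10.0; y -16 12.0; y -8 11.0; y 0 11.0; y 8 11.0; y 16 12.0; y 24 11.0; y 32 11.0; y 40 12.0; y 48 12.0; y 56 11.0; y 64 10.0; y 72 12.0; y 80 11.0; y 88 11.0; y 96 12.0; y 104 12.0; y 112 13.0; y 120 43.0; y 128 3.0; y 136 -1.0; y 144 -1.0; y 152 -2.0;
```

View pics/t4c.png

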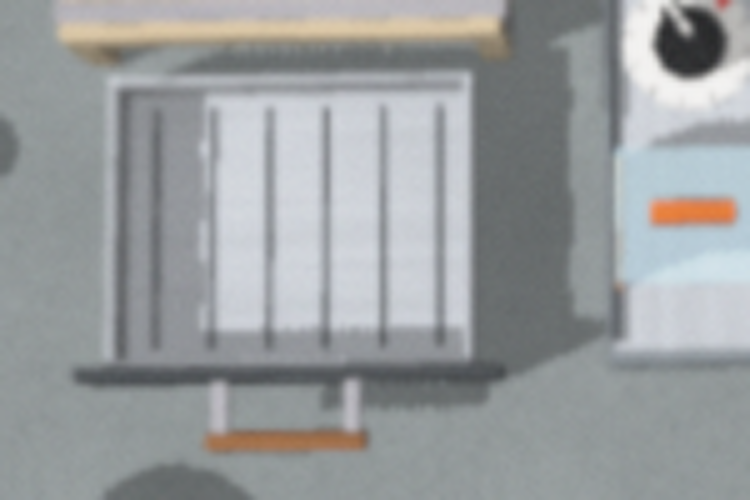

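The top crop shows the open drawer, about (105-470, 75-375), with an empty floor at z = 11-12 mm. Its interior is centred near (509, 284). Now for the first brick, the middle lane's upper one at (557,-300).

apply_moves(steps=[0.056,0.0175,-0.0085,-0.05,0,0.056,0,0,-0.05,0,0.056,0,0,-0.03,0,0.056,0,0,0,0,0.056,0,0,0,0], grip_force=80)

```text
time: 10.45
tool_pos: [560.6, -300.6, 135.8]
orientation: [[1.0, 0.002, 0.001], [0.002, -1.0, -0.0], [0.001, 0.0, -1.0]]
wrist_force: [-0.2, 0.1, 1.2]
opening: 55.8
gripper_force: 0.0
```

apply_moves(steps=[0.056,-0.001,0.0005,-0.04,0,0.056,0,0,-0.04,0,0.056,0,0,-0.015,0,0.056,0,0,0,0,0.056,0,0,0,0])

```text
time: 11.08
tool_pos: [559.7, -301.5, 41.2]
orientation: [[1.0, 0.0, 0.002], [0.0, -1.0, -0.001], [0.002, 0.001, -1.0]]
wrist_force: [-0.6, -0.0, 0.4]
opening: 56.0
gripper_force: 0.0
```

apply_moves(steps=[0.03,0,0,0,0,0.03,0,0,0,0,0.03,0,0,0,0,0.03,0,0,0.02,0,0.03,0,0,0.05,0])

```text
time: 11.7
tool_pos: [557.5, -300.5, 109.7]
orientation: [[1.0, 0.001, -0.003], [0.001, -1.0, 0.001], [-0.003, -0.001, -1.0]]
wrist_force: [0.9, 0.3, -0.2]
opening: 40.3
gripper_force: 81.0
```

```bash
python3 look.py wrist w5
```

```text
t 11.7 [ 557.5 -300.5  109.7] yaw 0.04 open 40.3 F [ 0.9  0.3 -0.2] [-0.003  0.001 -1.   ]
```

View pics/w5.png

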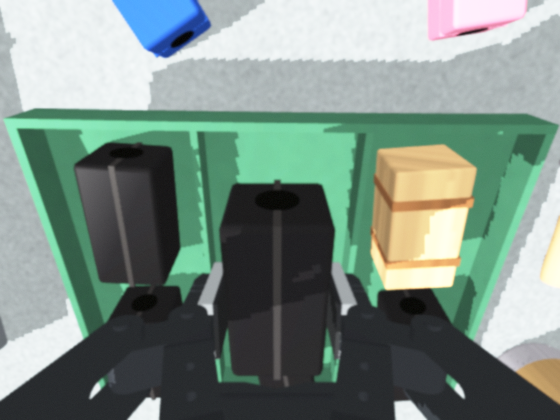

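The brick is held centrally at (277,280). Carrying it over to the drawer.

apply_moves(steps=[0.03,0,0,0.055,0,0.03,0,0.05,0.025,0,0.03,0,0.054,0,0,0.03,0,0.054,0,0,0.03,0,0.054,0,0])

```text
time: 12.38
tool_pos: [558.7, -87.5, 191.1]
orientation: [[1.0, 0.0, 0.002], [0.0, -1.0, -0.0], [0.002, 0.0, -1.0]]
wrist_force: [1.0, 0.1, -1.6]
opening: 40.1
gripper_force: 81.5
```

apply_moves(steps=[0.03,0,0.054,0,0,0.03,0,0.054,0,0,0.03,0,0.054,0,0,0.03,0,0.054,0,1,0.03,0,0.054,0,1])

```text
time: 13.0
tool_pos: [558.7, 182.7, 191.0]
orientation: [[0.999, 0.036, 0.002], [0.036, -0.999, 0.001], [0.002, -0.0, -1.0]]
wrist_force: [0.8, 0.1, -1.0]
opening: 40.1
gripper_force: 81.5
```

apply_moves(steps=[0.03,0,0.054,0,0,0.03,0,0,-0.04,0,0.03,0,0,-0.03,0,0.03,0,0,0,0,0.03,0,0,0,0])

```text
time: 13.62
tool_pos: [559.4, 235.1, 121.2]
orientation: [[0.999, 0.035, 0.002], [0.035, -0.999, 0.001], [0.002, -0.001, -1.0]]
wrist_force: [-0.4, 0.5, -1.0]
opening: 40.1
gripper_force: 81.4
```

apply_moves(steps=[0.03,-0.004,0,-0.04,0,0.03,0,0,-0.04,0,0.03,0,0,-0.018,0,0.03,0,0,-0.006,0,0.03,0,0,0,0])

```text
time: 14.25
tool_pos: [555.6, 235.1, 16.9]
orientation: [[0.999, 0.035, 0.002], [0.035, -0.999, 0.001], [0.002, -0.0, -1.0]]
wrist_force: [-0.5, -0.0, -0.5]
opening: 40.3
gripper_force: 81.8
```

apply_moves(steps=[0.056,0,0,0,0,0.056,0,0,0,0,0.056,0,0,0.04,0,0.056,0,0,0.06,0,0.056,0,0,0.06,0])

```text
time: 14.88
tool_pos: [554.5, 234.9, 177.5]
orientation: [[0.999, 0.035, -0.0], [0.035, -0.999, 0.0], [-0.0, -0.0, -1.0]]
wrist_force: [2.0, 0.7, 0.1]
opening: 55.8
gripper_force: 0.0
```

```bash
python3 look.py wrist w6
cat > inb.py <<'E'
from h import *
import sys
z=np.load(sys.argv[1]+".npz"); im,d=z["im"],z["d"]; K=(z["k"],z["D"],z["E"]); P=cloud(K,d)
hsv=cv2.cvtColor(im,cv2.COLOR_RGB2HSV); S,V=hsv[...,1],hsv[...,2]
X,Y,Z=P[...,0],P[...,1],P[...,2]
m=((V<75)&(Z>35)&(Z<110)&(X>420)&(X<608)&(Y>160)&(Y<405)).astype(np.uint8)
m=cv2.morphologyEx(m,cv2.MORPH_OPEN,np.ones((3,3)))
n,l,s,c=cv2.connectedComponentsWithStats(m)
for i in range(1,n):
    if s[i,4]>150:
        p=P[l==i]; rr=cv2.minAreaRect(p[:,:2].astype(np.float32)); A=np.c_[p[:,:2],np.ones(len(p))]
        print(s[i,4],c[i].round(),np.round(rr[0],1),np.round(rr[1],1),round(rr[2],1),"z",np.percentile(p[:,2],[2,50,98]).round(1))
E
python3 inb.py w6
```

```text
t 14.88 [554.5 234.9 177.5] yaw 2.03 open 55.8 F [2.  0.7 0.1] [-0.  0. -1.]
4259 [277. 190.] [559.5 234.3] [79.7 40.1] 2.3 z [46.4 54.  55.5]
```

The first brick lies flat in the drawer at (559.5, 234), top at z = 54. Returning to the bin.

apply_moves(steps=[0.056,0,-0.053,0.03,-2,0.056,0,-0.053,0.03,0,0.056,0,-0.053,0.03,0,0.056,0,-0.053,0,0,0.056,0,-0.053,0,0])

```text
time: 15.55
tool_pos: [554.6, -31.7, 266.6]
orientation: [[1.0, 0.001, 0.002], [0.001, -1.0, 0.0], [0.002, -0.0, -1.0]]
wrist_force: [0.0, 0.9, 0.0]
opening: 55.9
gripper_force: 0.0
```

apply_moves(steps=[0.056,0,-0.053,0,0,0.056,0,-0.053,0,0,0.056,0,-0.053,0,0,0.056,0,-0.053,0,0,0.056,0,-0.053,0,0])

```text
time: 16.18
tool_pos: [554.5, -296.7, 266.0]
orientation: [[1.0, 0.001, 0.001], [0.001, -1.0, -0.0], [0.001, 0.0, -1.0]]
wrist_force: [1.0, 0.2, -0.3]
opening: 56.4
gripper_force: 0.0
```

apply_moves(steps=[0.056,0,0,0,0,0.056,0,0,0,0])

```text
time: 16.42
tool_pos: [554.5, -294.5, 265.5]
orientation: [[1.0, 0.0, -0.0], [0.0, -1.0, 0.001], [-0.0, -0.001, -1.0]]
wrist_force: [1.0, 1.2, -0.0]
opening: 56.0
gripper_force: 0.0
```

```bash
python3 look.py wrist w7; python3 bin.py w7
```

```text
t 16.43 [ 554.5 -294.5  265.5] yaw 0.02 open 56.0 F [ 1.   1.2 -0. ] [-0.     0.001 -1.   ]
bin rect ((514.0325927734375, -288.5234069824219), (327.5165710449219, 230.61827087402344), 89.38946533203125)
3526 [197. 168.] top [ 565.9 -212.7] [41.2 77.9] 86.3 z 87.1 slope [0.197 0.019]
2415 [285. 256.] top [ 456.4 -304.7] [79.9 41.2] 7.9 z 65.2 slope [ 0.19  -0.001]
1979 [201. 249.] top [ 456.7 -205.2] [41.2 77. ] 89.8 z 66.9 slope [0.18  0.031]
1975 [370. 250.] top [ 456.  -402.7] [72.7 41.2] 6.3 z 67.1 slope [ 0.169 -0.016]
```

apply_moves(steps=[0.056,0.006,0.041,-0.04,-3.7,0.056,0.0075,0.0405,-0.04,0,0.056,0,0,-0.05,0,0.056,0,0,0,0,0.056,0,0,0,0])

```text
time: 17.1
tool_pos: [568.9, -213.6, 137.0]
orientation: [[0.998, -0.064, 0.001], [-0.064, -0.998, -0.0], [0.001, 0.0, -1.0]]
wrist_force: [1.2, -0.1, -0.2]
opening: 55.9
gripper_force: 0.0
```

apply_moves(steps=[0.056,0,0,-0.04,0,0.056,0,0,-0.04,0,0.056,0,0,-0.0145,0,0.056,0,0,0,0,0.056,0,0,0,0])

```text
time: 17.73
tool_pos: [569.2, -214.1, 42.8]
orientation: [[0.998, -0.064, 0.002], [-0.064, -0.998, -0.001], [0.002, 0.001, -1.0]]
wrist_force: [-1.0, -0.2, 0.2]
opening: 56.0
gripper_force: 0.0
```

apply_moves(steps=[0.03,0,0,0,0,0.03,0,0,0,0,0.03,0,0,0,0,0.03,0,0,0.02,0,0.03,0,0,0.05,0])

```text
time: 18.35
tool_pos: [567.0, -213.1, 110.7]
orientation: [[0.998, -0.064, -0.003], [-0.064, -0.998, 0.001], [-0.003, -0.001, -1.0]]
wrist_force: [1.1, -0.6, -1.4]
opening: 40.6
gripper_force: 81.1
```

apply_moves(steps=[0.03,0,0,0.055,0,0.03,-0.008,0.0545,0.025,1,0.03,-0.008,0.055,0,1,0.03,0,0.055,0,1,0.03,0,0.055,0,1])

```text
time: 18.98
tool_pos: [552.1, 7.6, 192.2]
orientation: [[1.0, 0.006, 0.002], [0.006, -1.0, 0.0], [0.002, -0.0, -1.0]]
wrist_force: [0.3, -0.2, -1.2]
opening: 40.2
gripper_force: 81.2
```

apply_moves(steps=[0.03,0,0.055,0,1,0.03,0,0.055,0,0.7,0.03,0,0.055,0,0,0.03,0,0.055,0,0,0.03,0,0.055,0,0])

```text
time: 19.6
tool_pos: [552.0, 282.7, 192.0]
orientation: [[0.999, 0.035, 0.001], [0.035, -0.999, 0.0], [0.001, -0.0, -1.0]]
wrist_force: [1.4, -0.2, -1.3]
opening: 40.2
gripper_force: 81.2
```

apply_moves(steps=[0.03,0,0.055,0,0,0.03,0,0,-0.04,0,0.03,0,0,-0.03,0,0.03,0,0,0,0,0.03,0,0,0,0])

```text
time: 20.23
tool_pos: [552.8, 336.1, 122.4]
orientation: [[0.999, 0.035, 0.001], [0.035, -0.999, 0.001], [0.001, -0.001, -1.0]]
wrist_force: [0.1, 0.3, -0.8]
opening: 40.4
gripper_force: 81.2
```

apply_moves(steps=[0.03,-0.003,0,-0.04,0,0.03,0,0,-0.04,0,0.03,0,0,-0.018,0,0.03,0,0,-0.007,0,0.03,0,0,0,0])

```text
time: 20.85
tool_pos: [549.9, 336.1, 17.5]
orientation: [[0.999, 0.035, 0.001], [0.035, -0.999, 0.001], [0.001, -0.001, -1.0]]
wrist_force: [-0.0, -0.4, 0.6]
opening: 40.4
gripper_force: 81.2
```

apply_moves(steps=[0.056,0,0,0,0,0.056,0,0,0,0,0.056,0,0,0.04,0,0.056,0,0,0.06,0,0.056,0,0,0.06,0])

```text
time: 21.48
tool_pos: [549.0, 335.9, 178.0]
orientation: [[0.999, 0.035, -0.0], [0.035, -0.999, 0.0], [-0.0, -0.0, -1.0]]
wrist_force: [1.5, -0.3, -0.1]
opening: 56.1
gripper_force: 0.0
```

```bash
python3 look.py wrist w8;python3 inb.py w8
```

```text
t 21.48 [549.  335.9 178. ] yaw 2.03 open 56.1 F [ 1.5 -0.3 -0.1] [-0.  0. -1.]
4814 [392. 187.] [559.6 235.8] [79.5 41.5] 2.2 z [38.8 53.9 55.4]
4243 [276. 192.] [552.4 335.8] [79.9 40.3] 1.3 z [46.8 54.  55.4]
```

apply_moves(steps=[0.056,0,-0.057,0.03,-2,0.056,0,-0.057,0.03,0,0.056,0,-0.057,0.03,0,0.056,-0.006,-0.057,0,0,0.056,-0.006,-0.057,0,0])

```text
time: 22.15
tool_pos: [537.1, 54.3, 264.2]
orientation: [[1.0, 0.0, 0.002], [0.0, -1.0, 0.0], [0.002, -0.0, -1.0]]
wrist_force: [-0.0, 0.6, -0.2]
opening: 55.9
gripper_force: 0.0
```

apply_moves(steps=[0.056,-0.006,-0.057,0,0,0.056,-0.006,-0.057,0,0,0.056,-0.006,-0.057,0,0,0.056,-0.006,-0.057,0,0,0.056,-0.006,-0.057,0,0])

```text
time: 22.78
tool_pos: [506.9, -230.8, 263.8]
orientation: [[1.0, 0.001, 0.001], [0.001, -1.0, -0.0], [0.001, 0.0, -1.0]]
wrist_force: [0.6, 0.3, -0.1]
opening: 56.5
gripper_force: 0.0
```

apply_moves(steps=[0.056,-0.006,-0.056,0,0,0.056,0,0,0,0,0.056,0,0,0,0])

```text
time: 23.15
tool_pos: [501.1, -284.5, 263.3]
orientation: [[1.0, 0.0, 0.0], [0.0, -1.0, 0.0], [0.0, -0.0, -1.0]]
wrist_force: [-0.5, -0.2, -1.0]
opening: 56.1
gripper_force: 0.0
```

```bash
python3 look.py wrist w9; python3 bin.py w9
```

```text
t 23.15 [ 501.1 -284.5  263.3] yaw 0.01 open 56.1 F [-0.5 -0.2 -1. ] [ 0.  0. -1.]
bin rect ((535.7942504882812, -302.51177978515625), (300.1367492675781, 275.59381103515625), 89.38360595703125)
2992 [206. 215.] top [ 455.  -205.1] [41.3 78.9] 89.6 z 64.6 slope [0.194 0.017]
2668 [294. 214.] top [ 456.5 -304.9] [79.7 40.5] 7.1 z 65.3 slope [0.192 0.   ]
3094 [381. 217.] top [ 452.8 -403.3] [79.4 41.6] 6.5 z 64.5 slope [ 0.195 -0.026]
```

apply_moves(steps=[0.056,-0.022,0.04,-0.04,0,0.056,-0.022,0.0395,-0.04,0,0.056,0,0,-0.06,0,0.056,0,0,0,0,0.056,0,0,0,0])

```text
time: 23.82
tool_pos: [458.2, -205.5, 124.7]
orientation: [[1.0, 0.001, 0.001], [0.001, -1.0, -0.0], [0.001, 0.0, -1.0]]
wrist_force: [0.8, -0.6, -0.5]
opening: 55.9
gripper_force: 0.0
```

apply_moves(steps=[0.056,0,0,-0.045,0,0.056,0,0,-0.045,0,0.056,0,0,-0.014,0,0.056,0,0,0,0,0.056,0,0,0,0])

```text
time: 24.45
tool_pos: [458.2, -206.0, 21.0]
orientation: [[1.0, 0.0, 0.002], [0.0, -1.0, -0.001], [0.002, 0.001, -1.0]]
wrist_force: [0.3, -0.6, 0.2]
opening: 56.0
gripper_force: 0.0
```

apply_moves(steps=[0.03,0,0,0,0,0.03,0,0,0,0,0.03,0,0,0,0,0.03,0,0,0.02,0,0.03,0,0,0.05,0])

```text
time: 25.08
tool_pos: [456.3, -205.1, 89.5]
orientation: [[1.0, 0.001, -0.003], [0.001, -1.0, 0.001], [-0.003, -0.001, -1.0]]
wrist_force: [0.7, -0.0, -1.4]
opening: 40.4
gripper_force: 81.6
```

apply_moves(steps=[0.03,0,0,0.055,0,0.03,0.01,0.04,0.045,0,0.03,0.01,0.05,0,1,0.03,0.01,0.054,0,1,0.03,0,0.054,0,0])

```text
time: 25.7
tool_pos: [487.8, -5.6, 190.4]
orientation: [[0.999, 0.036, 0.002], [0.036, -0.999, 0.0], [0.002, -0.0, -1.0]]
wrist_force: [0.3, -0.6, -1.7]
opening: 40.1
gripper_force: 81.9
```

apply_moves(steps=[0.03,0,0.054,0,0,0.03,0,0.054,0,0,0.03,0,0.054,0,0,0.03,0,0.054,0,0,0.03,-0.01,0.054,0,0])

```text
time: 26.32
tool_pos: [477.2, 264.3, 190.2]
orientation: [[0.999, 0.035, 0.001], [0.035, -0.999, 0.001], [0.001, -0.001, -1.0]]
wrist_force: [1.2, 0.7, -1.1]
opening: 40.5
gripper_force: 81.9
```

apply_moves(steps=[0.03,-0.01,0.054,0,0,0.03,-0.008,0.037,-0.03,0,0.03,0,0,-0.03,0,0.03,0,0,-0.01,0,0.03,0,0,0,0])

```text
time: 26.95
tool_pos: [459.3, 352.8, 119.6]
orientation: [[0.999, 0.034, -0.0], [0.034, -0.999, -0.001], [-0.0, 0.001, -1.0]]
wrist_force: [-0.4, -0.6, -0.1]
opening: 40.3
gripper_force: 81.8
```

apply_moves(steps=[0.03,0,0,-0.04,0,0.03,0,0,-0.04,0,0.03,0,0,-0.016,0,0.03,0,0,-0.006,0,0.03,0,0,0,0])

```text
time: 27.58
tool_pos: [459.7, 353.6, 18.4]
orientation: [[0.999, 0.035, 0.001], [0.035, -0.999, 0.001], [0.001, -0.001, -1.0]]
wrist_force: [-0.2, -0.2, -0.2]
opening: 40.3
gripper_force: 82.0
```

apply_moves(steps=[0.056,0,0,0,0,0.056,0,0,0,0,0.056,0,0,0.04,0,0.056,0,0,0.06,0,0.056,0,0,0.06,0])

```text
time: 28.2
tool_pos: [458.9, 353.4, 179.3]
orientation: [[0.999, 0.035, -0.0], [0.035, -0.999, -0.0], [-0.0, 0.0, -1.0]]
wrist_force: [0.4, 1.2, 0.2]
opening: 55.8
gripper_force: 0.0
```

```bash
python3 look.py wrist w10;python3 inb.py w10
```

```text
t 28.2 [458.9 353.4 179.3] yaw 2.03 open 55.8 F [0.4 1.2 0.2] [-0. -0. -1.]
6339 [428.  77.] [558.  235.6] [78.5 41.6] 2.4 z [38.9 54.  55.7]
5338 [302.  83.] [550.5 335.8] [78.5 40. ] 1.5 z [52.6 54.2 55.7]
4270 [277. 191.] [462.7 353.1] [80.1 40.3] 2.1 z [46.  54.  55.4]
```

apply_moves(steps=[0.056,0.008,-0.053,0.03,-2,0.056,0.008,-0.053,0.03,0,0.056,0.008,-0.053,0.025,0,0.056,0.008,-0.06,0,0,0.056,0.009,-0.06,0,0])

```text
time: 28.88
tool_pos: [500.2, 72.8, 263.3]
orientation: [[1.0, 0.001, 0.002], [0.001, -1.0, 0.001], [0.002, -0.001, -1.0]]
wrist_force: [1.6, -0.7, 0.3]
opening: 55.9
gripper_force: 0.0
```

apply_moves(steps=[0.056,0,-0.06,0,0,0.056,0,-0.06,0,0,0.056,0,-0.06,0,0,0.056,0,-0.06,0,0,0.056,0,-0.06,0,0])

```text
time: 29.5
tool_pos: [499.9, -227.2, 262.9]
orientation: [[1.0, 0.001, 0.001], [0.001, -1.0, 0.0], [0.001, -0.0, -1.0]]
wrist_force: [1.4, -0.2, 1.0]
opening: 56.0
gripper_force: 0.0
```

apply_moves(steps=[0.056,0,-0.06,0,0,0.056,0,0,0,0,0.056,0,0,0,0])

```text
time: 29.88
tool_pos: [499.9, -285.0, 262.3]
orientation: [[1.0, 0.0, -0.0], [0.0, -1.0, 0.001], [-0.0, -0.001, -1.0]]
wrist_force: [0.2, -0.1, -0.2]
opening: 55.8
gripper_force: 0.0
```

```bash
python3 look.py wrist w11; python3 bin.py w11
```

```text
t 29.88 [ 499.9 -285.   262.3] yaw 0.0 open 55.8 F [ 0.2 -0.1 -0.2] [-0.     0.001 -1.   ]
bin rect ((512.60205078125, -290.9078063964844), (323.864013671875, 229.13848876953125), 89.44659423828125)
2685 [294. 214.] top [ 456.4 -304.9] [79.5 40.6] 7.5 z 65.2 slope [0.192 0.   ]
3111 [381. 216.] top [ 452.4 -403.4] [79.7 41.6] 6.8 z 64.5 slope [ 0.194 -0.027]
```

apply_moves(steps=[0.056,-0.021,-0.01,-0.04,3.5,0.056,-0.0205,-0.01,-0.04,3.5,0.056,0,0,-0.06,0,0.056,0,0,0,0,0.056,0,0,0,0])

```text
time: 30.55
tool_pos: [459.8, -305.0, 123.8]
orientation: [[0.992, 0.124, 0.001], [0.124, -0.992, -0.0], [0.001, 0.0, -1.0]]
wrist_force: [0.2, -0.4, 0.4]
opening: 56.2
gripper_force: 0.0
```

apply_moves(steps=[0.056,0,0,-0.045,0,0.056,0,0,-0.045,0,0.056,0,0,-0.013,0,0.056,0,0,0,0,0.056,0,0,0,0])

```text
time: 31.18
tool_pos: [459.7, -306.0, 21.2]
orientation: [[0.992, 0.122, 0.002], [0.122, -0.992, -0.001], [0.002, 0.002, -1.0]]
wrist_force: [0.7, -0.9, 0.9]
opening: 56.0
gripper_force: 0.0
```

apply_moves(steps=[0.03,0,0,0,0,0.03,0,0,0,0,0.03,0,0,0,0,0.03,0,0,0.02,0,0.03,0,0,0.05,0])

```text
time: 31.8
tool_pos: [457.7, -304.9, 89.4]
orientation: [[0.992, 0.122, -0.003], [0.122, -0.992, 0.002], [-0.002, -0.002, -1.0]]
wrist_force: [1.1, 0.1, -1.2]
opening: 40.4
gripper_force: 81.8
```

apply_moves(steps=[0.03,0,0,0.055,0,0.03,0.01,0.04,0.045,0,0.03,0.01,0.054,0,-1,0.03,0.01,0.056,0,-1,0.03,0,0.056,0,-1])

```text
time: 32.42
tool_pos: [489.3, -97.6, 190.4]
orientation: [[0.998, 0.07, 0.002], [0.07, -0.998, 0.0], [0.002, -0.0, -1.0]]
wrist_force: [0.8, 0.6, -1.9]
opening: 40.3
gripper_force: 82.0
```

apply_moves(steps=[0.03,0,0.056,0,-1,0.03,0,0.056,0,-1,0.03,0,0.056,0,0,0.03,0,0.056,0,0,0.03,-0.01,0.056,0,0])

```text
time: 33.05
tool_pos: [478.9, 182.5, 190.3]
orientation: [[0.999, 0.035, 0.002], [0.035, -0.999, 0.001], [0.002, -0.001, -1.0]]
wrist_force: [1.6, 0.2, -1.1]
opening: 40.2
gripper_force: 82.0
```

apply_moves(steps=[0.03,-0.01,0.056,0,0,0.03,-0.008,0.045,-0.03,0,0.03,0,0,-0.03,0,0.03,0,0,-0.01,0,0.03,0,0,0,0])

```text
time: 33.67
tool_pos: [460.8, 280.7, 119.6]
orientation: [[0.999, 0.034, -0.0], [0.034, -0.999, -0.001], [-0.0, 0.001, -1.0]]
wrist_force: [-0.1, -0.8, -0.6]
opening: 40.2
gripper_force: 81.9
```

apply_moves(steps=[0.03,0,0,-0.04,0,0.03,0,0,-0.04,0,0.03,0,0,-0.016,0,0.03,0,0,-0.006,0,0.03,0,0,0,0])

```text
time: 34.3
tool_pos: [462.0, 281.5, 18.3]
orientation: [[0.999, 0.035, 0.002], [0.035, -0.999, 0.001], [0.002, -0.001, -1.0]]
wrist_force: [4.2, -0.7, -4.3]
opening: 40.5
gripper_force: 81.7
```

apply_moves(steps=[0.052,0,0,0,0,0.052,0,0,0,0,0.052,0,0,0.04,0,0.052,0,0,0.06,0,0.052,0,0,0.06,0])

```text
time: 34.92
tool_pos: [459.7, 281.4, 179.1]
orientation: [[0.999, 0.036, -0.001], [0.036, -0.999, -0.001], [-0.001, 0.0, -1.0]]
wrist_force: [0.3, 0.5, 0.4]
opening: 52.1
gripper_force: 0.0
```

```bash
python3 look.py wrist w12;python3 inb.py w12
```

```text
t 34.92 [459.7 281.4 179.1] yaw 2.05 open 52.1 F [0.3 0.5 0.4] [-0.001 -0.001 -1.   ]
5736 [338.  76.] [557.9 235.5] [78.6 41.4] 1.7 z [46.  54.1 55.7]
5630 [212.  81.] [550.4 335.1] [78.7 41.1] 1.7 z [45.2 54.1 55.7]
4579 [195. 189.] [462.5 352.2] [80.1 40.8] 2.0 z [39.  53.9 55.5]
4207 [276. 189.] [465.  280.8] [80.  40.3] 3.0 z [48.9 54.  55.5]
```

apply_moves(steps=[0.056,0.008,-0.05,0.03,-2,0.056,0.008,-0.05,0.03,0,0.056,0.008,-0.052,0.025,0,0.056,0.008,-0.06,0,0,0.056,0.009,-0.06,0,0])

```text
time: 35.6
tool_pos: [501.2, 8.2, 263.1]
orientation: [[1.0, 0.002, 0.001], [0.002, -1.0, 0.001], [0.001, -0.001, -1.0]]
wrist_force: [1.1, 0.6, 0.3]
opening: 55.8
gripper_force: 0.0
```

apply_moves(steps=[0.056,0,-0.06,0,0,0.056,0,-0.06,0,0,0.056,0,-0.06,0,0,0.056,0,-0.06,0,0,0.056,0,-0.06,0,0])

```text
time: 36.22
tool_pos: [501.1, -291.7, 262.5]
orientation: [[1.0, 0.001, 0.0], [0.001, -1.0, 0.001], [0.0, -0.001, -1.0]]
wrist_force: [1.5, 0.7, 0.0]
opening: 56.4
gripper_force: 0.0
```

apply_moves(steps=[0.056,0,-0.06,0,0,0.056,0,-0.04,0,0,0.056,0,0,0,0,0.056,0,0,0,0])

```text
time: 36.72
tool_pos: [501.5, -389.3, 262.1]
orientation: [[1.0, 0.001, -0.001], [0.001, -1.0, 0.001], [-0.001, -0.001, -1.0]]
wrist_force: [-0.3, 0.6, 0.9]
opening: 55.9
gripper_force: 0.0
```

```bash
python3 look.py wrist w13; python3 bin.py w13
```

```text
t 36.73 [ 501.5 -389.3  262.1] yaw 0.05 open 55.9 F [-0.3  0.6  0.9] [-0.001  0.001 -1.   ]
bin rect ((537.3814086914062, -282.0912170410156), (363.4154968261719, 278.5271301269531), 89.31211853027344)
2680 [289. 218.] top [ 452.5 -404.4] [80. 41.] 6.0 z 64.7 slope [ 0.193 -0.   ]
```

apply_moves(steps=[0.056,-0.0235,-0.0075,-0.04,3,0.052,-0.0235,-0.0075,-0.04,3,0.052,0,0,-0.06,0,0.052,0,0,0,0,0.052,0,0,0,0])

```text
time: 37.4
tool_pos: [455.8, -405.3, 124.0]
orientation: [[0.994, 0.106, 0.001], [0.106, -0.994, -0.001], [0.001, 0.001, -1.0]]
wrist_force: [-0.8, 0.9, -0.6]
opening: 51.9
gripper_force: 0.0
```

apply_moves(steps=[0.052,0,0,-0.045,0,0.052,0,0,-0.045,0,0.052,0,0,-0.011,0,0.052,0,0,0,0,0.052,0,0,0,0])

```text
time: 38.02
tool_pos: [455.7, -406.3, 23.4]
orientation: [[0.994, 0.105, 0.002], [0.105, -0.994, -0.002], [0.002, 0.002, -1.0]]
wrist_force: [0.1, 1.3, 0.4]
opening: 52.1
gripper_force: 0.0
```

apply_moves(steps=[0.03,0,0,0,0,0.03,0,0,0,0,0.03,0,0,0,0,0.03,0,0,0.02,0,0.03,0,0,0.05,0])

```text
time: 38.65
tool_pos: [453.8, -404.6, 91.3]
orientation: [[0.994, 0.105, -0.002], [0.105, -0.994, 0.002], [-0.002, -0.002, -1.0]]
wrist_force: [1.9, -0.7, -1.6]
opening: 40.3
gripper_force: 81.7
```

apply_moves(steps=[0.03,0,0,0.055,0,0.03,0.01,0.04,0.045,0,0.03,0.01,0.057,0,-1,0.03,0.01,0.057,0,-1,0.03,0.005,0.057,0,-1])

```text
time: 39.28
tool_pos: [490.1, -192.6, 192.4]
orientation: [[0.999, 0.052, 0.002], [0.052, -0.999, 0.0], [0.002, 0.0, -1.0]]
wrist_force: [1.6, 0.8, -1.2]
opening: 39.9
gripper_force: 81.9
```

apply_moves(steps=[0.03,0,0.057,0,-1,0.03,0,0.057,0,0,0.03,0,0.057,0,0,0.03,0,0.057,0,0,0.03,0,0.057,0,0])

```text
time: 39.9
tool_pos: [489.5, 92.4, 192.3]
orientation: [[0.999, 0.035, 0.001], [0.035, -0.999, 0.001], [0.001, -0.001, -1.0]]
wrist_force: [1.3, -0.2, -2.6]
opening: 40.2
gripper_force: 81.9
```

apply_moves(steps=[0.03,-0.009,0.057,0,0,0.03,-0.009,0.057,0,0,0.03,-0.009,0.003,-0.03,0,0.03,0,0,-0.04,0,0.03,0,0,0,0])

```text
time: 40.52
tool_pos: [461.2, 207.1, 120.3]
orientation: [[0.999, 0.036, -0.003], [0.036, -0.999, -0.002], [-0.003, 0.002, -1.0]]
wrist_force: [0.1, -0.8, -1.1]
opening: 39.5
gripper_force: 81.7
```

apply_moves(steps=[0.03,0,0.001,-0.04,0,0.03,0,0,-0.04,0,0.03,0,0,-0.015,0,0.03,0,0,-0.006,0,0.03,0,0,0,0])

```text
time: 41.15
tool_pos: [464.6, 208.8, 21.4]
orientation: [[0.999, 0.035, 0.003], [0.035, -0.999, 0.001], [0.003, -0.001, -1.0]]
wrist_force: [5.8, -1.4, -3.9]
opening: 40.4
gripper_force: 81.5
```

apply_moves(steps=[0.052,0,0,0,0,0.052,0,0,0,0,0.052,0,0,0.04,0,0.052,0,0,0.06,0,0.052,0,0,0.06,0])

```text
time: 41.78
tool_pos: [461.5, 208.2, 182.1]
orientation: [[0.999, 0.035, -0.002], [0.035, -0.999, -0.001], [-0.002, 0.001, -1.0]]
wrist_force: [0.2, 0.8, -0.4]
opening: 52.1
gripper_force: 0.0
```

```bash
python3 look.py wrist w14;python3 inb.py w14
```

```text
t 41.77 [461.5 208.2 182.1] yaw 2.03 open 52.1 F [ 0.2  0.8 -0.4] [-0.002 -0.001 -1.   ]
5324 [247.  75.] [557.7 234.1] [78.5 40.2] 2.2 z [52.6 54.2 55.7]
6236 [122.  79.] [550.8 334.5] [78.4 41.4] 1.8 z [38.4 54.1 55.8]
4771 [113. 187.] [462.7 351.7] [79.5 41.7] 1.6 z [37.9 53.9 55.5]
4509 [194. 187.] [464.7 280.3] [80.3 40.9] 3.3 z [39.6 54.  55.4]
4223 [277. 187.] [467.7 207.6] [80.5 40.7] 2.9 z [50.5 54.  55.5]
```

View pics/w14.png

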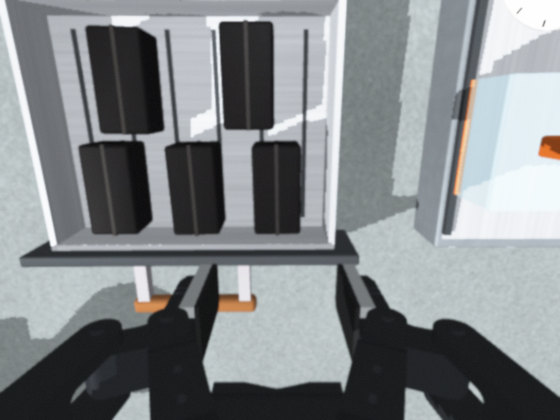

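All five bricks lie flat, with every top at z = 54: far row at (135,80) and (247,75), near row at (113,187), (194,187) and (277,187). The handle is at (195,303). Now regrasping the handle to shut the drawer.

apply_moves(steps=[0.034,-0.02,0.014,0.02,10,0.034,-0.02,0.014,0.02,10,0.034,-0.02,0.014,0,10,0.034,-0.02,0.014,0,10,0.034,-0.0185,0.014,0,10])

```text
time: 42.45
tool_pos: [362.7, 278.5, 220.7]
orientation: [[0.61, 0.792, -0.001], [0.792, -0.61, -0.0], [-0.0, -0.0, -1.0]]
wrist_force: [0.8, -0.1, -0.3]
opening: 33.9
gripper_force: 0.0
```

apply_moves(steps=[0.034,0,0,0,10,0.034,0,0,0,10,0.034,0,0,0,10,0.034,0,0,-0.01,10,0.034,0,0,0,0])

```text
time: 43.08
tool_pos: [363.4, 277.8, 210.2]
orientation: [[-0.034, 0.999, -0.001], [0.999, 0.034, -0.001], [-0.001, -0.001, -1.0]]
wrist_force: [-1.0, 0.6, -1.1]
opening: 34.2
gripper_force: 0.0
```

```bash
python3 look.py wrist w15
python3 - <<'E'
from h import *
z=np.load("w15.npz"); im,d=z["im"],z["d"]; P=cloud((z["k"],z["D"],z["E"]),d)
hsv=cv2.cvtColor(im,cv2.COLOR_RGB2HSV)
H,S,V=[hsv[...,i] for i in range(3)]
m=((H>3)&(H<22)&(S>80)&(P[...,2]>55)&(P[...,2]<85)&(P[...,0]<450)).astype(np.uint8)
n,l,s,c=cv2.connectedComponentsWithStats(m)
for i in range(1,n):
    if s[i,4]>100: p=P[l==i]; print(s[i],c[i],np.percentile(p,[2,50,98],axis=0).round(1).tolist(),cv2.minAreaRect(p[:,:2].astype(np.float32)))
E
```

```text
t 43.08 [363.4 277.8 210.2] yaw 91.95 open 34.2 F [-1.   0.6 -1.1] [-0.001 -0.001 -1.   ]
[ 268  130   15  119 1606] [275.25404732 187.90909091] [[355.5, 228.0, 70.5], [362.3, 283.1, 72.7], [369.0, 330.7, 74.3]] ((362.3197937011719, 278.7697448730469), (12.397811889648438, 108.38941192626953), 2.2014245986938477)
```

apply_moves(steps=[0.034,-0.001,0,-0.05,0,0.034,0,0,-0.05,0,0.034,0,0,-0.05,0,0.034,0,0,-0.035,0,0.034,0,0,0,0], grip_force=60)

```text
time: 43.75
tool_pos: [362.2, 277.7, 23.8]
orientation: [[-0.033, 0.999, -0.003], [0.999, 0.033, -0.003], [-0.003, -0.003, -1.0]]
wrist_force: [0.3, -0.5, 1.1]
opening: 34.1
gripper_force: 0.0
```

apply_moves(steps=[0.0,0,0,0,0,0.0,0,0,0,0,0.0,0,0,0,0,0.0,0,0,0,0])

```text
time: 44.25
tool_pos: [363.4, 278.7, 26.6]
orientation: [[-0.035, 0.999, 0.001], [0.999, 0.035, 0.001], [0.001, 0.001, -1.0]]
wrist_force: [-2.3, -1.9, 10.3]
opening: 12.7
gripper_force: 61.1
```

apply_moves(steps=[0,0.015,0.0006,0,0,0,0.025,0.001,0,0,0,0.03,0.0011,0,0,0,0.03,0.0011,0,0,0,0.03,0.0011,0,0])

```text
time: 44.88
tool_pos: [493.2, 283.9, 26.7]
orientation: [[-0.036, 0.999, -0.0], [0.999, 0.036, 0.001], [0.001, -0.0, -1.0]]
wrist_force: [-5.3, 2.7, 3.8]
opening: 12.8
gripper_force: 60.3
```

apply_moves(steps=[0,0.03,0.0011,0,0,0,0.025,0.001,0,0,0,0.015,0.0006,0,0,0,0.008,0.0003,0,0,0,0,0,0,0])

```text
time: 45.5
tool_pos: [573.0, 287.1, 26.7]
orientation: [[-0.035, 0.999, 0.004], [0.999, 0.035, 0.002], [0.002, 0.004, -1.0]]
wrist_force: [3.8, 0.9, 4.7]
opening: 12.8
gripper_force: 60.5
```

apply_moves(steps=[0,0.005,0.0002,0,0,0,0.004,0.0001,0,0,0,0,0,0,0])

```text
time: 45.88
tool_pos: [580.1, 287.3, 26.7]
orientation: [[-0.035, 0.999, 0.001], [0.999, 0.035, 0.001], [0.001, 0.001, -1.0]]
wrist_force: [-3.3, -0.3, 9.9]
opening: 12.6
gripper_force: 61.2
```

apply_moves(steps=[0,0.004,0.0001,0,0,0,0,0,0,0])

```text
time: 46.12
tool_pos: [580.0, 287.2, 26.7]
orientation: [[-0.037, 0.999, -0.006], [0.999, 0.037, -0.001], [-0.001, -0.006, -1.0]]
wrist_force: [-14.5, -0.7, 19.9]
opening: 13.0
gripper_force: 62.5
```

apply_moves(steps=[0,0.003,0.0001,0,0,0,0,0,0,0])

```text
time: 46.38
tool_pos: [579.8, 287.2, 26.6]
orientation: [[-0.038, 0.999, -0.011], [0.999, 0.038, -0.002], [-0.002, -0.011, -1.0]]
wrist_force: [-23.8, -1.9, 27.4]
opening: 12.8
gripper_force: 63.4
```

Shut: it travelled 217 mm to a firm stop. Backing off, releasing and moving to look at the regulator.

apply_moves(steps=[0,-0.005,0,0,0,0.034,0,0,0,0,0.034,0,0,0,0,0.034,0,0,0.04,0,0.034,0,0,0.06,0])

```text
time: 47.0
tool_pos: [581.1, 286.4, 124.8]
orientation: [[-0.035, 0.999, -0.003], [0.999, 0.035, -0.002], [-0.002, -0.003, -1.0]]
wrist_force: [0.9, 0.5, 0.2]
opening: 34.4
gripper_force: 0.0
```

apply_moves(steps=[0.034,0,0,0.06,0,0.034,0,-0.03,0.05,-5,0.034,0.012,-0.05,0,-9,0.034,0.012,-0.05,0,-9,0.034,0.012,-0.05,0,-9])

```text
time: 47.62
tool_pos: [618.4, 105.3, 235.8]
orientation: [[0.504, 0.864, 0.001], [0.864, -0.504, 0.0], [0.001, 0.001, -1.0]]
wrist_force: [-0.2, 0.1, -0.3]
opening: 33.7
gripper_force: 0.0
```

apply_moves(steps=[0.034,0.012,-0.05,0,-9,0.034,0.012,-0.05,0,-9,0.034,0,0,0,0,0.034,0,0,0,0])

```text
time: 48.12
tool_pos: [642.0, 7.4, 235.2]
orientation: [[0.742, 0.67, -0.0], [0.67, -0.742, 0.0], [0.0, -0.0, -1.0]]
wrist_force: [-0.3, -0.3, -0.2]
opening: 33.5
gripper_force: 0.0
```

```bash
python3 look.py wrist w16
cat > knob.py <<'E'
from h import *
import sys
z=np.load(sys.argv[1]+".npz"); im,d=z["im"],z["d"]; K=(z["k"],z["D"],z["E"]); P=cloud(K,d)
hsv=cv2.cvtColor(im,cv2.COLOR_RGB2HSV); H,S,V=[hsv[...,i] for i in range(3)]
X,Y,Z=P[...,0],P[...,1],P[...,2]; R=(X>590)&(X<700)&(Y>-60)&(Y<70)
def st(n,m):
    k,l,s,c=cv2.connectedComponentsWithStats(m.astype(np.uint8))
    for i in range(1,k):
        if s[i,4]>8:
            p=P[l==i]; r=cv2.minAreaRect(p[:,:2].astype(np.float32)); print(n,s[i,4],c[i].round(),"mean",p.mean(0).round(1),"z",np.percentile(p[:,2],[5,95]).round(1),"rect",np.round(r[0],1),np.round(r[1],1),round(r[2],1))
st("red",R&((H<8)|(H>172))&(S>110)&(Z>50)&(Z<80))
st("bartop",R&(V<80)&(Z>93)&(Z<105))
st("black",R&(V<80)&(Z>63)&(Z<93))
st("white",R&(V>170)&(S<50)&(Z>66)&(Z<110))
E
python3 knob.py w16; python3 -c "
from h import *; print(monitor.read_state()['qpos'].round(2))"
```

```text
t 48.12 [642.    7.4 235.2] yaw 42.07 open 33.5 F [-0.3 -0.3 -0.2] [-0.  0. -1.]
red 79 [310. 175.] mean [672.8 -10.6  59.4] z [58.3 60.6] rect [672.8 -10.8] [ 6.4 12.6] 50.5
bartop 639 [271. 193.] mean [640.6  12.   99.8] z [ 98.2 101.1] rect [642.3  13.3] [52.8 14. ] 37.2
black 1257 [272. 183.] mean [643.2  12.9  71.4] z [70.  72.4] rect [642.3  12.7] [49.  49.1] 87.0
white 18 [250. 170.] mean [637.7  37.3  70. ] z [68.2 71.1] rect [638.2  37.3] [18.8  2. ] 10.7
white 164 [273. 177.] mean [652.5  20.6 100.8] z [ 99.5 101.9] rect [652.   20.2] [27.4  4.7] 37.2
[-0.32  0.49  0.33  1.79 -0.2   0.9  -0.74]
```

View pics/w16.png

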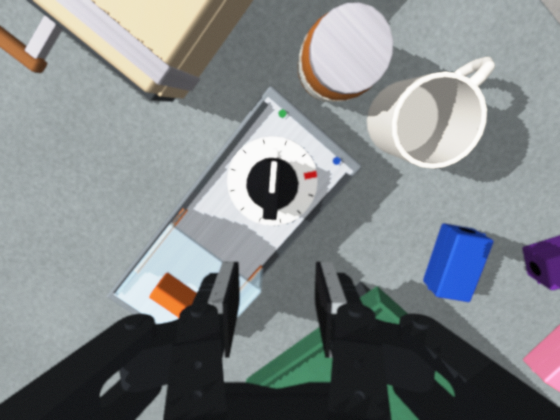

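The wrist view shows the knob at (272,183), its white pointer towards (272,170), and the red mark at (310,175). The bar is centred at (642.3, 13.2) at yaw 37°, and the mark lies at −38.5°, which makes about a 76° clockwise turn (1.3 rad, within the given range). Gripping the bar.

apply_moves(steps=[0.034,0.0005,0.006,-0.05,-4.9,0.034,0,0,-0.05,0,0.034,0,0,-0.04,0,0.034,0,0,0,0,0.034,0,0,0,0], grip_force=30)

```text
time: 48.8
tool_pos: [643.4, 13.6, 96.7]
orientation: [[0.797, 0.605, 0.001], [0.605, -0.797, 0.0], [0.001, 0.001, -1.0]]
wrist_force: [-0.7, -0.2, 0.2]
opening: 34.0
gripper_force: 0.0
```

apply_moves(steps=[0.034,0,0,-0.03,0,0.034,0,0,-0.012,0,0.034,0,0,0,0,0.034,0,0,0,0])

```text
time: 49.3
tool_pos: [643.4, 12.9, 54.5]
orientation: [[0.797, 0.604, 0.002], [0.604, -0.797, 0.0], [0.001, 0.001, -1.0]]
wrist_force: [0.0, -1.0, -0.4]
opening: 34.0
gripper_force: 0.0
```

apply_moves(steps=[0,0,0,0,0,0,0,0,0,0,0,0,0,0,0,0,0,0,0,0])

```text
time: 49.8
tool_pos: [642.4, 13.9, 54.4]
orientation: [[0.797, 0.604, -0.0], [0.604, -0.797, 0.001], [0.001, -0.001, -1.0]]
wrist_force: [-3.6, 3.4, 7.4]
opening: 13.5
gripper_force: 30.7
```

apply_moves(steps=[0,0,0,0,-7,0,0,0,0,-7,0,0,0,0,-7,0,0,0,0,-7,0,0,0,0,-7])

```text
time: 50.42
tool_pos: [642.6, 13.1, 54.4]
orientation: [[0.999, 0.033, 0.0], [0.033, -0.999, 0.001], [0.0, -0.001, -1.0]]
wrist_force: [-2.2, -0.4, 5.6]
opening: 13.4
gripper_force: 30.4
```

apply_moves(steps=[0,0,0,0,-7,0,0,0,0,-7,0,0,0,0,-7,0,0,0,0,-7,0,0,0,0,-7])

```text
time: 51.05
tool_pos: [642.4, 12.2, 54.4]
orientation: [[0.838, -0.546, 0.0], [-0.546, -0.838, -0.0], [0.0, -0.0, -1.0]]
wrist_force: [-3.6, -2.5, 6.6]
opening: 13.3
gripper_force: 30.5
```

apply_moves(steps=[0,0,0,0,-5.5,0,0,0,0,0,0,0,0,0,0,0,0,0,0,0])

```text
time: 51.55
tool_pos: [642.3, 12.1, 54.4]
orientation: [[0.784, -0.621, 0.0], [-0.621, -0.784, -0.0], [0.0, 0.0, -1.0]]
wrist_force: [-4.5, -1.3, 8.2]
opening: 13.4
gripper_force: 30.7
```

```bash
python3 look.py none
```

```text
t 51.55 [642.3  12.1  54.4] yaw -38.41 open 13.4 F [-4.5 -1.3  8.2] [ 0. -0. -1.]
```

Releasing, rising to check the pointer, before touching the guard.

apply_moves(steps=[0.034,0,0,0,0,0.034,0,0,0,0,0.034,0,0,0.04,0,0.034,0,0,0.06,0,0.034,0,0,0.06,0])

```text
time: 52.18
tool_pos: [642.4, 13.1, 214.8]
orientation: [[0.784, -0.621, -0.001], [-0.621, -0.784, -0.0], [-0.0, 0.001, -1.0]]
wrist_force: [0.5, 0.6, -1.1]
opening: 33.9
gripper_force: 0.0
```

apply_moves(steps=[0.034,0,0,0.02,0,0.034,0,0,0,0,0.034,0,0,0,0])

```text
time: 52.55
tool_pos: [641.8, 13.5, 231.6]
orientation: [[0.784, -0.62, -0.002], [-0.62, -0.784, 0.0], [-0.002, 0.001, -1.0]]
wrist_force: [-0.7, 0.3, -0.6]
opening: 34.7
gripper_force: 0.0
```

```bash
python3 look.py wrist w17; python3 knob.py w17
python3 - <<'E'
import cv2
i=cv2.imread("pics/w17.png")[110:250,190:370]; cv2.imwrite("pics/w17c.png",cv2.resize(i,None,fx=4,fy=4,interpolation=cv2.INTER_CUBIC))
E
```

```text
t 52.55 [641.8  13.5 231.6] yaw -38.35 open 34.7 F [-0.7  0.3 -0.6] [-0.002  0.    -1.   ]
red 75 [276. 146.] mean [673.4 -11.2  59.4] z [58.2 60.6] rect [673.4 -10.9] [ 5.8 11.4] 51.4
bartop 639 [277. 197.] mean [641.1  12.9  99.8] z [ 98.1 101.1] rect [642.6  11.6] [13.4 52.6] 51.5
black 1256 [278. 186.] mean [643.3  10.9  71.5] z [69.9 72.5] rect [643.5  10.7] [47.4 50. ] 49.6
white 180 [277. 181.] mean [652.3   4.  100.7] z [ 99.5 101.8] rect [652.4   4. ] [ 4.4 26.9] 51.7
white 23 [252. 182.] mean [661.6  27.2  70.4] z [67.6 72. ] rect [661.7  27. ] [ 2.8 22.2] 35.6
white 10 [270. 218.] mean [629.5  30.6  99.5] z [ 98.5 100.8] rect [629.4  30.8] [0.  8.1] 51.4
```

View pics/w17c.png

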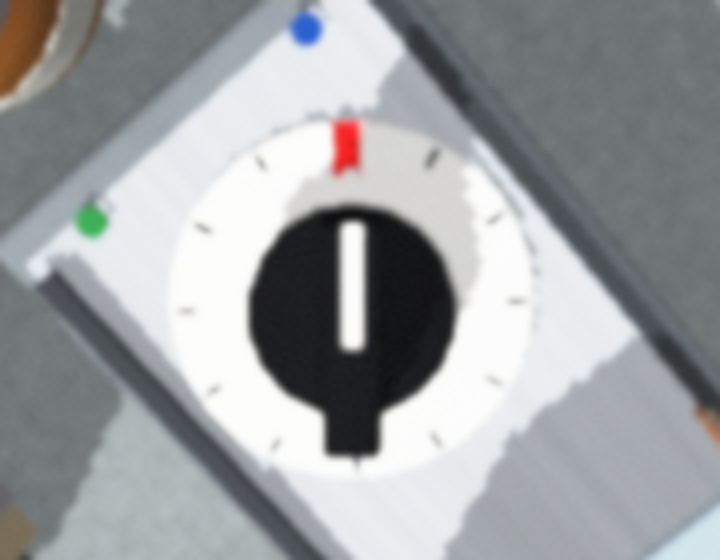

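The crop shows the pointer (350,285) lined up with the red mark (345,145): bar −38.5°, mark about −38°. Now the guard. I'll close the fingers and push the tab from behind.

apply_moves(steps=[0,-0.035,-0.001,0,10,0,-0.035,-0.001,0,10,0,-0.035,-0.001,0,10,0,-0.035,-0.001,0,8.4,0,-0.025,-0.001,0,0])

```text
time: 53.22
tool_pos: [475.3, 7.8, 232.2]
orientation: [[1.0, 0.002, -0.003], [0.002, -1.0, -0.0], [-0.003, 0.0, -1.0]]
wrist_force: [0.9, -0.4, 1.2]
opening: 0.1
gripper_force: 0.0
```

apply_moves(steps=[0,0,0,0,0,0,0,0,0,0])

```text
time: 53.48
tool_pos: [478.3, 8.1, 232.9]
orientation: [[1.0, 0.001, -0.0], [0.001, -1.0, -0.001], [-0.0, 0.001, -1.0]]
wrist_force: [0.1, 0.9, -0.6]
opening: 0.0
gripper_force: 0.0
```

```bash
python3 look.py wrist w18
python3 - <<'E'
from h import *
z=np.load("w18.npz"); im,d=z["im"],z["d"]; P=cloud((z["k"],z["D"],z["E"]),d)
hsv=cv2.cvtColor(im,cv2.COLOR_RGB2HSV); H,S,V=[hsv[...,i] for i in range(3)]
X,Y,Z=P[...,0],P[...,1],P[...,2]
def st(n,m):
    k,l,s,c=cv2.connectedComponentsWithStats(m.astype(np.uint8))
    for i in range(1,k):
        if s[i,4]>60: p=P[l==i]; print(n,s[i,4],c[i].round(),np.percentile(p,[2,50,98],axis=0).round(1).tolist(),cv2.minAreaRect(p[:,:2].astype(np.float32)))
st("tab",(H>4)&(H<22)&(S>120)&(Z>105)&(Z<150)&(X<640)&(abs(Y)<80))
st("box",(Z>45)&(Z<66)&(X>400)&(X<760)&(abs(Y-8)<75)&(S<60))
E
```

```text
t 53.48 [478.3   8.1 232.9] yaw 0.04 open 0.0 F [ 0.1  0.9 -0.6] [-0.    -0.001 -1.   ]
tab 1475 [277. 155.] [[512.3, -18.6, 128.4], [519.8, 8.0, 139.9], [526.3, 33.4, 141.4]] ((518.9463500976562, 7.682016372680664), (13.867977142333984, 54.538055419921875), 2.3391776084899902)
box 11029 [273.  51.] [[567.1, -46.5, 54.2], [601.0, 10.8, 56.9], [639.2, 68.0, 62.1]] ((604.6094360351562, 10.592193603515625), (78.70516967773438, 120.63052368164062), 2.1519181728363037)
box 3686 [279. 220.] [[423.6, -51.7, 53.6], [442.0, 5.0, 55.7], [459.1, 61.0, 61.4]] ((441.0328674316406, 5.111652374267578), (37.67702865600586, 119.24781799316406), 2.32818603515625)
```

Tab at (519.5, 7.8), top z = 140, axis skewed 2.3°. Lowering behind it and pushing.

apply_moves(steps=[0,0,-0.001,-0.05,2,0,0,0,-0.05,0,0,0,0,-0.03,0,0,0,0,-0.01,0,0,0,0,0,0])

```text
time: 54.15
tool_pos: [478.0, 6.6, 93.0]
orientation: [[0.999, 0.035, -0.001], [0.035, -0.999, -0.0], [-0.001, 0.0, -1.0]]
wrist_force: [0.1, 0.3, 0.5]
opening: 0.1
gripper_force: 0.0
```

apply_moves(steps=[0,0.012,0.0004,0,0,0,0.012,0.0004,0,0,0,0.015,0.0006,0,0,0,0.02,0.0008,0,0,0,0.02,0.0008,0,0])

```text
time: 54.78
tool_pos: [557.6, 10.3, 93.6]
orientation: [[0.999, 0.036, -0.0], [0.036, -0.999, 0.0], [-0.0, -0.0, -1.0]]
wrist_force: [-2.1, 0.5, 1.6]
opening: 0.2
gripper_force: 1.5
```

apply_moves(steps=[0,0.02,0.0008,0,0,0,0.02,0.0008,0,0,0,0.015,0.0006,0,0,0,0.005,0.0002,0,0,0,0,0,0,0])

```text
time: 55.4
tool_pos: [617.1, 12.3, 93.3]
orientation: [[0.999, 0.035, 0.001], [0.035, -0.999, -0.0], [0.001, 0.0, -1.0]]
wrist_force: [-0.6, -1.1, 0.0]
opening: -0.5
gripper_force: 0.0
```

apply_moves(steps=[0,0.005,0.0002,0,0,0,0.003,0.0001,0,0,0,0,0,0,0])

```text
time: 55.78
tool_pos: [623.0, 12.5, 93.2]
orientation: [[0.999, 0.035, -0.003], [0.035, -0.999, 0.0], [-0.003, -0.001, -1.0]]
wrist_force: [-5.9, -1.3, 3.7]
opening: -0.2
gripper_force: 2.9
```

apply_moves(steps=[0,0.004,0.0002,0,0,0,0,0,0,0])

```text
time: 56.02
tool_pos: [623.0, 12.6, 92.8]
orientation: [[0.999, 0.035, -0.01], [0.035, -0.999, 0.002], [-0.01, -0.002, -1.0]]
wrist_force: [-17.8, -0.3, 12.5]
opening: -0.1
gripper_force: 9.1
```

apply_moves(steps=[0,0.004,0.0002,0,0,0,0,0,0,0])

```text
time: 56.28
tool_pos: [622.9, 12.7, 92.7]
orientation: [[0.999, 0.034, -0.017], [0.034, -0.999, 0.003], [-0.017, -0.003, -1.0]]
wrist_force: [-30.4, -1.0, 22.3]
opening: -0.3
gripper_force: 15.5
```

apply_moves(steps=[0,0.003,0.0001,0,0,0,0,0,0,0])

```text
time: 56.52
tool_pos: [622.8, 12.7, 92.3]
orientation: [[0.999, 0.034, -0.023], [0.034, -0.999, 0.003], [-0.023, -0.004, -1.0]]
wrist_force: [-39.1, -0.8, 27.3]
opening: -0.1
gripper_force: 19.8
```

The guard is at its stop: 39 N and no further movement. Backing off, rising clear and checking everything from above.

apply_moves(steps=[0,-0.02,0,0,0,0,-0.02,0,0,0,0,-0.01,0,0.05,0,0,0,0,0.06,0,0,0,-0.03,0.05,0])

```text
time: 57.15
tool_pos: [586.3, -15.0, 255.4]
orientation: [[0.999, 0.039, 0.001], [0.039, -0.999, 0.001], [0.001, -0.001, -1.0]]
wrist_force: [0.4, -0.1, 0.1]
opening: 0.1
gripper_force: 0.0
```

apply_moves(steps=[0,-0.02,-0.06,0,0,0,-0.02,-0.06,0,0,0,0,-0.06,0,0,0,0,0,0,0,0,0,0,0,0])

```text
time: 57.78
tool_pos: [546.3, -195.3, 253.3]
orientation: [[0.999, 0.035, 0.0], [0.035, -0.999, 0.0], [0.0, -0.0, -1.0]]
wrist_force: [-0.1, -0.3, 0.6]
opening: 0.4
gripper_force: 0.0
```

```bash
python3 look.py top tf
python3 - <<'E'
import cv2
from h import *
i=cv2.imread("pics/tf.png")[120:280,130:430]; cv2.imwrite("pics/tfc.png",cv2.resize(i,None,fx=2.66,fy=2.66,interpolation=cv2.INTER_CUBIC))
z=np.load("tf.npz"); im,d=z["im"],z["d"]; P=cloud((z["k"],z["D"],z["E"]),d)
hsv=cv2.cvtColor(im,cv2.COLOR_RGB2HSV); H,S,V=[hsv[...,i] for i in range(3)]; X,Y,Z=[P[...,i] for i in range(3)]
for n,m in(("tab",(H>4)&(H<22)&(S>130)&(Z>120)&(Z<150)&(abs(Y)<50)&(X>480)&(X<700)),("handle",(H>4)&(H<22)&(S>80)&(Z>55)&(Z<85)&(Y>220)&(Y<345)&(X>340)&(X<605))):
    print(n,m.sum(),P[m].mean(0).round(1))
E
```

```text
t 57.77 [ 546.3 -195.3  253.3] yaw 2.0 open 0.4 F [-0.1 -0.3  0.6] [ 0.  0. -1.]
tab 63 [639.9  12.8 137.8]
handle 103 [579.1 284.1  71.3]
```

View pics/tfc.png

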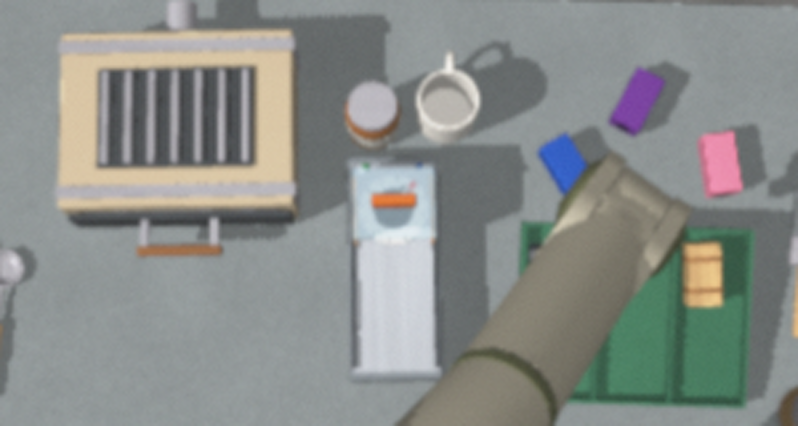

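The final view shows the drawer shut (handle at (180,250)), the guard over the knob (tab at (393,200)), and the kindling still in the bin at (703,275). The dark patch at (535,255) is probably the gripper, so I'll check the bin once more before handing in.

```bash
python3 look.py wrist wf; python3 bin.py wf > o.txt; cat o.txt; grep -q top o.txt || python3 -c "
from h import *; print(ticket.close_job())"
```

```text
t 57.83 [ 546.5 -194.3  253.2] yaw 2.09 open 0.3 F [-0.3  0.1  0.1] [ 0.     0.001 -1.   ]
bin rect ((513.4340209960938, -302.97845458984375), (300.24822998046875, 231.48651123046875), 89.37100219726562)
the job is handed in; nothing more can be done
None
```

The job is done and handed in at about 58 s: all five bricks lie flat in one layer in the shut drawer, the knob pointer is on the red mark to within about 1°, the guard is at its stop over the knob, and the kindling is still in the bin.

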